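# Slide the tube crate home into its bench bay

## Task

The tall, heavy tube crate stands crookedly in front of its parking bay on the lab bench. With the fingertips, push it low on its grey tub - never on the tube rack above - so that it slides without tipping: line it up with the mouth of the bay and push it in until it stands upright and square against the back stop. Do not lift it, and leave the bottle and the single tube in its stand where they are.

Things in the scene. Friction and masses are not known exactly. Their poses are not given: they have to be found in the camera images.
- crate: The crate, loose, 1.1 to 1.8 kg with its rack. Its lower part, the one to push on, is a plain grey tub with flat upright sides: 90 mm along x, 112 along y, 66 tall. Origin: centre of its underside, on the bench; z up; x is the way it goes into the bay. Sliding it takes about 5 to 13 N; pushed 15 to 35 mm above the bench it slides, pushed near the top it tips.
- rack: The crate's upper part, fixed on the tub, not to be pushed: white rack 84 x 106 mm with six capped tubes, from 66 to 186 mm above the bench. Origin: centre of its underside, 66 mm above the crate's origin; same axes. Its sides stand 3 mm inside the tub's, so a tool pushing low should lean back 35 to 45 degrees to keep the hand off it.
- bay: Fixed aluminium bay, walls 22 mm tall, no floor. Origin: on the bench, where the crate's origin lies when home; z up; x points in, towards the back stop, whose face is at x = +45 mm. Straight side walls from x = -15 to +45 mm, inner faces at y = +-63 (7 mm play each side); before them the walls splay to inner y = +-76 at the mouth, x = -58. Outside it is about 176 mm wide and ends at x = +57.
- bottle: Bystander: loose upright bottle, 60 mm diameter, 130 mm tall; origin at the centre of its underside.
- tube: Bystander: one capped tube, 34 mm diameter at its cap, standing in a loose square white foot 60 x 60 x 30 mm, 113 mm tall in all; origin at the centre of its underside.

How it is judged (in metres and radians):
At the end, for the whole second after the job is handed in: The crate stands upright on the bench between the bay's side walls, within 6 mm of the back stop, square to it within 0.07 rad, and at rest (x of crate in the frame of bay between -0.006 and 0.006 m and y of crate in the frame of bay between -0.012 and 0.012 m and angle between the x axis of crate and the x axis of bay, either way round below 0.07 rad and angle between crate's own z axis and vertical below 0.04 rad and height (world z) of crate below 0.004 m and linear speed of crate below 0.01 m/s); the robot touches nothing.
It fails at once if the crate tips (leans more than 0.12 rad) (angle between crate's own z axis and vertical above 0.12 rad).
It fails at once if the crate is lifted off the bench (by more than 8 mm) (height (world z) of crate above 0.008 m).
It fails at once if the tube rack on top is pushed (more than 2 N) (contact force between any of the fingers, the arm and rack above 2 N).
It fails at once if the crate is pushed with the arm or the hand's body instead of the fingers (more than 3 N) (contact force between the arm and crate above 3 N).
It fails at once if the bottle or the single tube is moved (more than 12 mm) or tipped (distance of any of bottle, tube from where it was at the start of the episode above 0.012 m or angle between any of bottle, tube's own z axis and vertical above 0.2 rad).
It also fails if it takes over 64 s, if anything falls off the work surface, if the arm or the gripper's body presses on something with over 40 N, if the wrist force passes 120 N, or if a joint passes its speed limit or range.

## Robot

A 6-joint arm with a two-finger parallel gripper is mounted at the origin on the work surface. World frame = base frame: x ahead of the robot, y to its left, z up, the work surface at z = 0. Lengths are in m, angles in degrees, forces in N, time in s.
With the tool pointing down it reaches from about 0.4 to 0.825 m from the base axis. Payload 7 kg.
Tool frame: the origin (TCP) lies at the very end of the fingers, on their centre line; the grasp point (between the pads) lies 19 mm behind it; x points along the fingers, y is the direction in which the jaws open and shut, and the axes are right-handed (so a half turn about x gives the same grasp; the last joint's range is limited). The gripper opens to 88 mm and grips with 3 to 60 N. Pads are 19 mm wide; open, the fingers measure 130 mm over their backs; the gripper's body (78 mm by 193 mm) begins 47 mm behind the grasp point.
Start: joints at [-49.211, 20.546, 0.682, 0, -70.136, -16.507], TCP at [0.278, -0.615, 0.227] pointing down, gripper open.
Joint ranges: [-176.03, 176.03], [-82.01, 121.73], [-58.28, 71.71], [-173.87, 95.51], [-174.79, -0.11], [-173.66, 173.66]. Speed limits (degrees/s): [136.94, 136.94, 172.46, 180, 180, 180].

## Interface

Orientations are given as [roll, pitch, yaw] about the fixed x, y, z axes, in that order (R = Rz(yaw) Ry(pitch) Rx(roll)).
In Python, from plant import * gives the robot as it stands. The module is installed in compiled form; this text tells all that it offers.
- The arm moves only by the shell command python3 -m creep 'ROWS' [FORCE]. ROWS is a JSON object of lists of equal length, an entry for each row: "jaw": the closure, from -1 (fully open) to 1 (shut); "translation": the shift along the tool's x, y, z in m, a list of three; "roll": the turn about the tool's x in rad. A call has exactly 10 rows; each row shifts and turns the commanded pose from where the row before left it, along the tool's axes as they then stand; what a row does not reach is not made up. A row lasts 1/10 s, in which the tool goes at most 50 mm and 8.59 degrees, less where a joint would pass 70% of its speed; a pose out of reach is approached as far as the arm can. A call with a gripper value outside its range is refused whole. The fingers move at their own pace and stop on an object; FORCE is the grip in N (left out, the last holds). Time passes only in rows, so rows that do not move let the fingers close, or fill a call up. It gives the time, the measured TCP pose, the force and the opening at its end, in the units of the state.
- get_state(): the state, without advancing time (a new reading comes with each control period).
- capture(name): name is "scene" or "top" or "wrist"; returns a dict with "image" (384x512x3 uint8, red, green, blue), "fovy" (degrees; the focal length in pixels is half the picture's height over the tangent of half this angle, whatever the lens; pixels are square), "cx", "cy" (the principal point, pixels), "pose" (4x4, takes a point from camera to world coordinates); the wrist camera has in their place "tool_from_camera" (4x4, takes a point from camera to tool coordinates, whose origin is the TCP and whose axes are the tool frame's). Camera axes: x right, y up, looking along -z (the intrinsics and any distortion apply to the point x, -y, -z); pixel columns grow to the right and rows downward; lengths in m; the calibration is good to about 2 mm. A picture is of the moment at which its call begins: read the wrist's pose just before it. There is no depth.
- close_job(): hands the job in, once; it reports no verdict.
The state is a dict: "time_s": time; "joints": joint angles; "qd": joint speeds; "joint_torque": joint torques, N m; "tcp_pos": TCP position; "eef_rot": TCP orientation; "contact_force": force on the tool from outside, world axes, zero at the start; "moment": the same for the moment, N m; "gripper_width": finger opening in m.
Only numpy, scipy, OpenCV 4.12 (cv2) and the standard library are available. Lean on these libraries where they do the work, as an engineer would, in place of code of your own. Each camera call takes 0.05 s, during which the arm holds its last target.

## Working session

There is one attempt and no reset: what is moved stays moved. The work goes in short steps, Python scripts to look and compute and a shell command to move; the robot and the scene stay as the last step left them, time stands still between calls to the robot, and variables do not carry over. Pictures are saved under pics/ and viewed, and the job is handed in when it is done.

```bash
mkdir -p pics; ls; python3 - <<'E'
from plant import *
import cv2
s=get_state();print(s)
for n in ("scene","top","wrist"):
    c=capture(n);cv2.imwrite(f"pics/{n}0.png",c["image"][:,:,::-1]);print(n,{k:v for k,v in c.items() if k!="image"})
E
```

```text
pics
{'time_s': 0.0, 'joints': array([-4.92140722e+01,  2.05922280e+01,  6.32096149e-01, -1.99923869e-02,
       -7.01352676e+01, -1.65064035e+01]), 'qd': array([ 0.08596924, -0.00728119,  0.0174983 , -0.01199839,  0.05160128,
        0.02979133]), 'joint_torque': array([ 8.46180901e-04, -5.82716203e+01,  2.93065381e+01,  6.99698389e+00,
        6.93502690e-03, -1.27570288e-04]), 'tcp_pos': array([ 0.27731248, -0.614855  ,  0.2256014 ]), 'eef_rot': array([ 95.36326129,  89.90276631, 119.63597649]), 'contact_force': array([-0.04899108, -0.33153143,  0.51683122]), 'moment': array([-0.02768693, -0.02995974,  0.02017891]), 'gripper_width': 0.0876744227761199}
scene {'fovy': 55.26926190836046, 'cx': 250.1817211850329, 'cy': 193.0271257131497, 'pose': array([[ 0.0273718 , -0.68613521,  0.72695891,  1.13296107],
       [ 0.99961937,  0.01627885, -0.02227345,  0.05219591],
       [ 0.00344854,  0.72729188,  0.68631963,  0.5353114 ],
       [ 0.        ,  0.        ,  0.        ,  1.        ]])}
top {'fovy': 52.47073616970861, 'cx': 252.06530807555515, 'cy': 196.36007792733275, 'pose': array([[-0.01533163,  0.9805194 , -0.19582299,  0.51978799],
       [-0.9998625 , -0.01379685,  0.00919933,  0.04735134],
       [ 0.00631838,  0.1959371 ,  0.98059611,  0.84211045],
       [ 0.        ,  0.        ,  0.        ,  1.        ]])}
wrist {'fovy': 59.191680648054486, 'cx': 250.5395049178852, 'cy': 193.2535041023303, 'tool_from_camera': array([[ 2.17971210e-04,  3.01059836e-01, -9.53605226e-01,
        -1.58105975e-01],
       [ 9.99999364e-01, -1.12098122e-03, -1.25325814e-04,
         3.47012934e-04],
       [-1.10670412e-03, -9.53604592e-01, -3.01059889e-01,
        -8.25733655e-02],
       [ 0.00000000e+00,  0.00000000e+00,  0.00000000e+00,
         1.00000000e+00]])}
```

View pics/scene0.png

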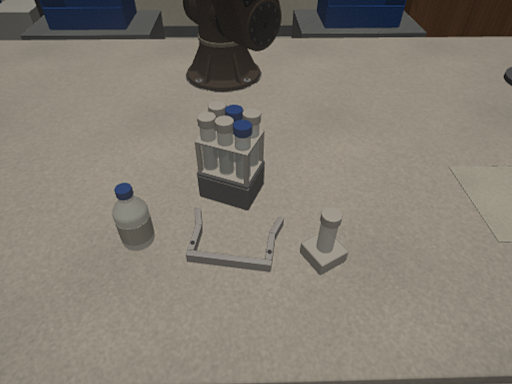

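View pics/top0.png

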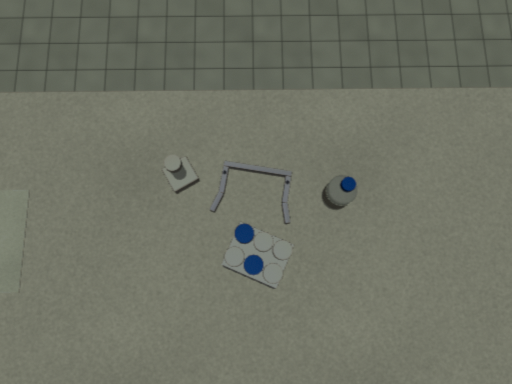

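```bash
python3 - <<'E'
import cv2
a=cv2.imread("pics/top0.png");cv2.imwrite("pics/top0c.png",cv2.resize(a[90:340,150:400],None,fx=2.4,fy=2.4,interpolation=cv2.INTER_CUBIC))
a=cv2.imread("pics/scene0.png");cv2.imwrite("pics/scene0c.png",cv2.resize(a[100:350,130:390],None,fx=2.4,fy=2.4,interpolation=cv2.INTER_CUBIC))
E
```

```text
(no output)
```

View pics/top0c.png

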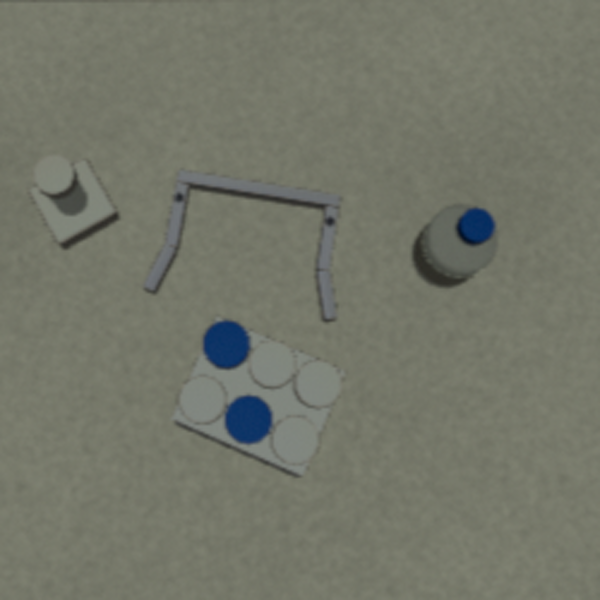

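View pics/scene0c.png

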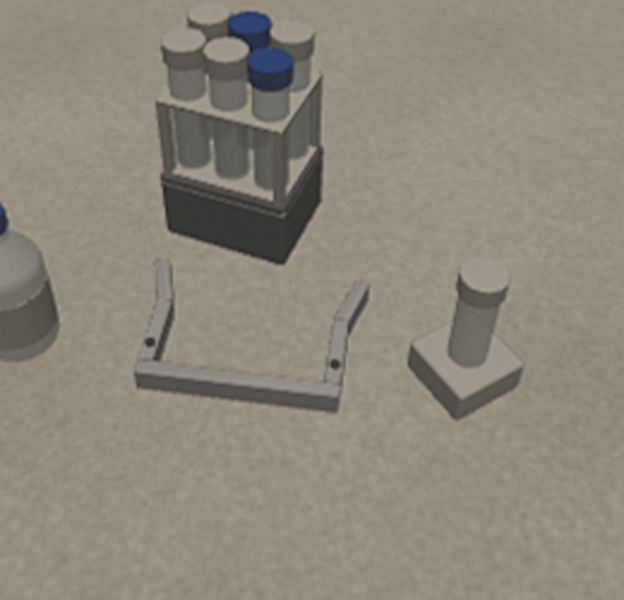

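```bash
cat > h.py <<'E'
from plant import *
import numpy as np, cv2
def ray(c,u,v,z,pose=None):
    P=c["pose"] if pose is None else pose
    f=192/np.tan(np.radians(c["fovy"]/2))
    d=P[:3,:3]@np.array([(u-c["cx"])/f,-(v-c["cy"])/f,-1.]); o=P[:3,3]
    return o+d*(z-o[2])/d[2]
def proj(c,p,pose=None):
    P=c["pose"] if pose is None else pose
    f=192/np.tan(np.radians(c["fovy"]/2))
    q=P[:3,:3].T@(np.array(p)-P[:3,3]); return c["cx"]+f*q[0]/-q[2], c["cy"]-f*q[1]/-q[2]
E
python3 - <<'E'
from h import *
np.set_printoptions(precision=4,suppress=True)
t=capture("top");s=capture("scene")
T=lambda u,v,z:ray(t,150+u/2.4,90+v/2.4,z)[:2]
S=lambda u,v,z:ray(s,130+u/2.4,100+v/2.4,z)[:2]
print("bay back TL,TR top",T(178,170,.022),T(341,195,.022), "scene",S(342,388,.022),S(137,366,.022))
print("inner corners",T(190,187,.022),T(329,206,.022))
print("mouth tips outer",T(144,288,.022),T(335,317,.022), "inner", T(156,291,.022),T(325,320,.022))
for n,(u,v,z) in dict(bf=(283,263,0),bl=(170,228,0),br=(320,208,0),tf=(283,208,.066),tl=(165,180,.066),tr=(322,150,.066)).items(): print("crate",n,S(u,v,z))
print("rack caps top z.186",[T(u,v,.186) for u,v in ((227,344),(318,384),(202,399),(295,440))])
print("tube foot top",[T(u,v,.03) for u,v in ((32,190),(88,160),(117,212),(62,240))])
print("bottle", T(477,225,.130), S(0,-1,0))
E
```

```text
bay back TL,TR top [0.7636 0.0994] [ 0.7381 -0.0483] scene [0.7603 0.1022] [ 0.7373 -0.045 ]
inner corners [0.7474 0.0886] [ 0.7279 -0.0371]
mouth tips outer [0.6552 0.1297] [ 0.6268 -0.039 ] inner [0.6523 0.1191] [ 0.6243 -0.0301]
crate bf [0.6148 0.0636]
crate bl [ 0.5696 -0.0349]
crate br [0.5466 0.0986]
crate tf [0.6182 0.0636]
crate tl [ 0.5819 -0.0322]
crate tr [0.5456 0.0985]
rack caps top z.186 [array([0.5875, 0.0548]), array([ 0.5586, -0.0083]), array([0.5495, 0.0726]), array([0.5206, 0.0087])]
tube foot top [array([0.7443, 0.2298]), array([0.7717, 0.1801]), array([0.723 , 0.1534]), array([0.6981, 0.2019])]
bottle [ 0.6836 -0.1414] [ 0.162  -0.2689]
```

```bash
cat >> h.py <<'E'
from scipy.spatial.transform import Rotation as Ro
np.set_printoptions(precision=4,suppress=True)
def rot(s): return Ro.from_euler('xyz',s["eef_rot"],degrees=True).as_matrix()
def rep():
    s=get_state();R=rot(s)
    lean=np.degrees(np.arccos(-R[2,0])); head=np.degrees(np.arctan2(R[1,0],R[0,0])); yh=np.degrees(np.arctan2(R[1,1],R[0,1]))
    print("t",round(s["time_s"],2),"tcp",s["tcp_pos"],"lean %.1f head %.1f ; tool y heading %.1f elev %.1f"%(lean,head,yh,np.degrees(np.arcsin(R[2,1]))),"q",s["joints"].round(1),"F",s["contact_force"].round(1),"w",round(s["gripper_width"],4))
    return s,R
def to(p):  # tool-axes displacement to reach TCP p
    s=get_state();return rot(s).T@(np.array(p)-s["tcp_pos"])
E
python3 - <<'E'
from h import *
s,R=rep();print(R);print(to([.75,-.17,.25]), to([.78,-.14,.27]))
E
```

```text
t 0.25 tcp [ 0.2774 -0.6151  0.2261] lean 0.0 head 121.4 ; tool y heading 114.3 elev 0.0 q [-49.2  20.6   0.7  -0.  -70.1 -16.5] F [ 0.2  0.4 -0.2] w 0.0879
[[-0.0004 -0.4111  0.9116]
 [ 0.0007  0.9116  0.4111]
 [-1.      0.0008 -0.0001]]
[-0.0238  0.2115  0.6138] [-0.0438  0.2265  0.6534]
```

View pics/wrist0.png

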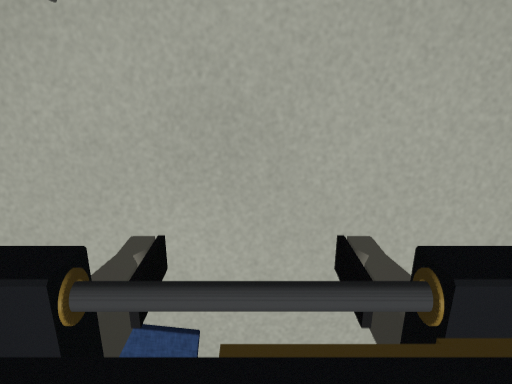

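```bash
python3 -m creep '{"jaw":[-1,-1,-1,-1,-1,-1,-1,-1,-1,-1],"translation":[[-0.003,0.0162,0.0433],[-0.003,0.0162,0.0433],[-0.003,0.0162,0.0433],[-0.003,0.0162,0.0433],[-0.003,0.0162,0.0433],[-0.003,0.0162,0.0433],[-0.003,0.0162,0.0433],[-0.003,0.0162,0.0433],[-0.003,0.0162,0.0433],[-0.003,0.0162,0.0433]],"roll":[0,0,0,0,0,0,0,0,0,0]}'
python3 -m creep '{"jaw":[-1,-1,-1,-1,-1,-1,-1,-1,-1,-1],"translation":[[-0.003,0.0162,0.0433],[-0.003,0.0162,0.0433],[-0.003,0.0162,0.0433],[-0.003,0.0162,0.0433],[-0.003,0.0162,0.0433],[0,0,0],[0,0,0],[0,0,0],[0,0,0],[0,0,0]],"roll":[0,0,0,0,0,0.117,0.117,0.117,0.117,0.117]}'
python3 -c "
from h import *
rep()"
```

```text
time_s: 1.25
tcp_pos: [0.6067, -0.2879, 0.2568]
eef_rot: [-30.2, 90.0, -5.9]
contact_force: [0.5, -1.3, 0.1]
gripper_width: 0.0879
time_s: 2.25
tcp_pos: [0.7696, -0.1266, 0.2712]
eef_rot: [-172.9, 90.0, 177.6]
contact_force: [0.0, -0.5, 1.0]
gripper_width: 0.0878
t 2.25 tcp [ 0.7696 -0.1266  0.2712] lean 0.0 head 177.6 ; tool y heading 80.5 elev -0.0 q [   4.9   29.7   20.8   -0.   -81.1 -104.4] F [ 0.  -0.5  1. ] w 0.0878
```

```bash
python3 -m creep '{"jaw":[-1,-1,-1,-1,-1,-1,-1,-1,-1,-1],"translation":[[0,0,0.04],[0,0,0.04],[0,0,0.04],[0,0,0.04],[0,0,0.04],[0,0,0.04],[0,0,0],[0,0,0],[0,0,0],[0,0,0]],"roll":[0,0,0,0,0,0,0,0,0,0]}'
python3 -c "
from h import *
rep()"
```

```text
time_s: 3.25
tcp_pos: [0.9737, -0.1597, 0.2642]
eef_rot: [-3.8, 88.0, -13.0]
contact_force: [-0.2, 0.4, 0.3]
gripper_width: 0.0878
t 3.25 tcp [ 0.9737 -0.1597  0.2642] lean 2.0 head -13.0 ; tool y heading 80.8 elev -0.1 q [   2.1   57.2   71.7    0.5 -102.5 -101.2] F [-0.2  0.4  0.3] w 0.0878
```

```bash
python3 -m creep '{"jaw":[-1,-1,-1,-1,-1,-1,-1,-1,-1,-1],"translation":[[0,0,0.02],[0,0,0.02],[0,0,0.02],[0,0,0.02],[0,0,0.02],[0,0,0.02],[0,0,0.02],[0,0,0.02],[0,0,0.02],[0,0,0.02]],"roll":[0,0,0,0,0,0,0,0,0,0]}'
python3 -c "
from h import *
rep()"
```

```text
time_s: 4.25
tcp_pos: [1.0443, -0.1711, 0.2227]
eef_rot: [-5.8, 80.3, -15.0]
contact_force: [-0.0, -0.6, 0.6]
gripper_width: 0.0877
t 4.25 tcp [ 1.0443 -0.1711  0.2227] lean 9.7 head -15.0 ; tool y heading 80.7 elev -1.0 q [   2.2   60.4   71.7    2.9  -91.9 -101.1] F [-0.  -0.6  0.6] w 0.0877
```

```bash
python3 -m creep '{"jaw":[-1,-1,-1,-1,-1,-1,-1,-1,-1,-1],"translation":[[-0.01,0,0.048],[-0.01,0,0.048],[-0.01,0,0.048],[-0.01,0,0.048],[-0.01,0,0.048],[-0.01,0,0.048],[-0.01,0,0.048],[-0.01,0,0.048],[-0.01,0,0.048],[-0.01,0,0.048]],"roll":[0,0,0,0,0,0,0,0,0,0]}'
python3 -c "
from h import *
rep()"
```

```text
time_s: 5.25
tcp_pos: [1.1456, -0.1826, 0.3355]
eef_rot: [-5.6, 59.6, -14.8]
contact_force: [-0.7, 0.3, 0.2]
gripper_width: 0.0875
t 5.25 tcp [ 1.1456 -0.1826  0.3355] lean 30.4 head -14.8 ; tool y heading 80.0 elev -2.8 q [   3.3   57.8   71.7    9.4  -75.  -102.7] F [-0.7  0.3  0.2] w 0.0875
```

```bash
python3 -m creep '{"jaw":[-1,-1,-1,-1,-1,-1,-1,-1,-1,-1],"translation":[[-0.005,0.022,0.042],[-0.005,0.022,0.042],[-0.005,0.022,0.042],[-0.005,0.022,0.042],[-0.005,0.022,0.042],[0,0,0],[0,0,0],[0,0,0],[0,0,0],[0,0,0]],"roll":[0,0,0,0,0,0,0,0,0,0]}'
python3 -c "
from h import *
s,R=rep();print(R)"
```

```text
time_s: 6.25
tcp_pos: [1.1898, -0.0849, 0.398]
eef_rot: [-4.9, 50.9, -14.1]
contact_force: [-0.1, -0.3, 0.3]
gripper_width: 0.0878
t 6.25 tcp [ 1.1898 -0.0849  0.398 ] lean 39.1 head -14.1 ; tool y heading 79.8 elev -3.1 q [   9.5   57.1   71.6   15.7  -68.6 -109.6] F [-0.1 -0.3  0.3] w 0.0878
[[ 0.6113  0.1775  0.7713]
 [-0.1533  0.9826 -0.1046]
 [-0.7764 -0.0543  0.6279]]
```

```bash
python3 -c "
from h import *
print(to([.44,.055,.33])/16)"
```

```text
[-0.0267  0.0005 -0.0397]
```

```bash
python3 -m creep '{"jaw":[-1,-1,-1,-1,-1,-1,-1,-1,-1,-1],"translation":[[-0.0267,0.0005,-0.0397],[-0.0267,0.0005,-0.0397],[-0.0267,0.0005,-0.0397],[-0.0267,0.0005,-0.0397],[-0.0267,0.0005,-0.0397],[-0.0267,0.0005,-0.0397],[-0.0267,0.0005,-0.0397],[-0.0267,0.0005,-0.0397],[-0.0267,0.0005,-0.0397],[-0.0267,0.0005,-0.0397]],"roll":[0,0,0,0,0,0,0,0,0,0]}'
python3 -c "
from h import *
s,R=rep();print(to([.44,.055,.33]))"
```

```text
time_s: 7.25
tcp_pos: [0.7758, -0.0043, 0.3649]
eef_rot: [-5.1, 50.8, -14.5]
contact_force: [0.3, 1.2, 0.9]
gripper_width: 0.0873
t 7.25 tcp [ 0.7758 -0.0043  0.3649] lean 39.2 head -14.5 ; tool y heading 79.5 elev -3.2 q [  20.3    6.4  -26.4   44.3  -31.1 -153.1] F [0.3 1.2 0.9] w 0.0873
[-0.1879 -0.0009 -0.2867]
```

```bash
cat > kin.py <<'E'
import numpy as np
from scipy.optimize import least_squares
from scipy.spatial.transform import Rotation as Ro
D=[([-49.211,20.546,.682,0,-70.136,-16.507],[.278,-.615,.227],None),
([4.9,29.7,20.8,0,-81.1,-104.4],[.7696,-.1266,.2712],[-172.9,90,177.6]),
([2.1,57.2,71.7,.5,-102.5,-101.2],[.9737,-.1597,.2642],[-3.8,88,-13]),
([2.2,60.4,71.7,2.9,-91.9,-101.1],[1.0443,-.1711,.2227],[-5.8,80.3,-15]),
([3.3,57.8,71.7,9.4,-75,-102.7],[1.1456,-.1826,.3355],[-5.6,59.6,-14.8]),
([9.5,57.1,71.6,15.7,-68.6,-109.6],[1.1898,-.0849,.398],[-4.9,50.9,-14.1]),
([20.3,6.4,-26.4,44.3,-31.1,-153.1],[.7758,-.0043,.3649],[-5.1,50.8,-14.5])]
e=lambda ax,a:Ro.from_euler(ax,a,degrees=True)
def fk(q,p,s4=1,s6=1):
    h,a0,L1,a2,L2,L,d,b,r6,bx,by=p
    R1=e('z',q[0]+b);R2=R1*e('y',q[1]);R3=R2*e('y',-q[2])
    R4=R3*e('x',s4*q[3]);R5=R4*e('y',-q[4]);R6=R5*e('x',s6*q[5]+r6)
    P=np.array([bx,by,h])+R1.apply([a0,d,0])+R2.apply([0,0,L1])+R3.apply([L2,0,a2])+R6.apply([L,0,0])
    return P,R6
def res(p,s4,s6):
    o=[]
    for q,x,r in D:
        P,R=fk(q,p,s4,s6);o+=list((P-x)*1)
        if r: o+=list(.2*(R.inv()*Ro.from_euler('xyz',r,degrees=True)).as_rotvec())
        
    return o+list(.01*np.array([p[9],p[10]]))
def fit():
    best=None
    for s4 in(1,-1):
     for s6 in(1,-1):
      for r6 in(0,90,180,-90):
       for b in (0,-16):
        f=least_squares(res,[.4,0,.4,0,.4,.25,0,b,r6,0,0],args=(s4,s6),x_scale=[.1]*7+[10,10,.1,.1])
        if best is None or f.cost<best[0]: best=(f.cost,f.x,s4,s6)
    return best
if __name__=="__main__":
    np.set_printoptions(precision=4,suppress=True)
    b=fit();print(b);r=np.array(res(b[1],b[2],b[3]));print(abs(r).max())
    np.save("kin.npy",np.r_[b[1],b[2],b[3]])
E
python3 kin.py
```

```text
(np.float64(0.003220286452662191), array([  0.7291,   0.4946,   0.2635,  -0.2767,   0.2203,   0.383 ,
        -0.1498,  -3.2088, 267.0995,  -0.0326,   0.023 ]), -1, -1)
0.035828382563724503
```

```bash
sed -i 's/h,a0,L1,a2,L2,L,d,b,r6,bx,by=p/h,a0,L1,a2,L2,L,d,b,r6,d5,z5=p/; s/\[bx,by,h\]/[0,0,h]/; s/+R6.apply(\[L,0,0\])/+R5.apply([0,d5,z5])+R6.apply([L,0,0])/' kin.py; python3 kin.py
```

```text
(np.float64(3.3803207778063647e-06), array([  0.2   ,   0.0007,   0.6006,   0.0003,   0.4613,   0.3793,
        -0.0021,  -0.0107, 269.9771,  -0.1894,   0.002 ]), -1, -1)
0.0018941828368475484
```

```bash
cat > ik.py <<'E'
from kin import *
p=np.load("kin.npy");P,S4,S6=p[:11],p[11],p[12]
LO=np.array([-176.03,-82.01,-58.28,-173.87,-174.79,-173.66]);HI=np.array([176.03,121.73,71.71,95.51,-.11,173.66])
def Rlean(lean,head,roll=0,elev=0):
    l,h=np.radians([lean,head])
    x=np.array([np.sin(l)*np.cos(h),np.sin(l)*np.sin(h),-np.cos(l)]);y=np.array([-np.sin(h),np.cos(h),0]);z=np.cross(x,y)
    return Ro.from_matrix(np.c_[x,y,z])*e('x',roll)
def ik(pos,R,q0):
    def f(q):
        x,r=fk(q,P,S4,S6);return np.r_[x-pos,.3*(r.inv()*R).as_rotvec()]
    s=least_squares(f,np.clip(q0,LO+.01,HI-.01),bounds=(LO,HI),x_scale=50.)
    return s.x,np.sqrt(2*s.cost)
def allik(pos,R,n=30,seed=0):
    g=np.random.default_rng(seed);o=[]
    for i in range(n):
        q,c=ik(pos,R,g.uniform(LO,HI))
        if c<1e-4 and not any(np.abs(q-k).max()<1 for k in o):o.append(q)
    return o
E
python3 - <<'E'
from ik import *
np.set_printoptions(precision=1,suppress=True)
for pos in ([.44,.055,.02],[.62,.045,.02]):
  for head in(-14,0,20):
    for roll in (0,180):
      print(pos,head,roll,allik(np.array(pos),Rlean(39,head,roll)))
E
```

```text
[0.44, 0.055, 0.02] -14 0 []
[0.44, 0.055, 0.02] -14 180 []
[0.44, 0.055, 0.02] 0 0 [array([ -20.2,    9.2,  -54.9, -131.2,  -16.8,   58.4])]
[0.44, 0.055, 0.02] 0 180 [array([ -20.2,    9.2,  -54.9, -131.2,  -16.8, -121.6])]
[0.44, 0.055, 0.02] 20 0 [array([ -2.4,   7.8, -44.4, -85.9, -13.9,  13.4])]
[0.44, 0.055, 0.02] 20 180 [array([  -2.4,    7.8,  -44.4,  -85.9,  -13.9, -166.6])]
[0.62, 0.045, 0.02] -14 0 []
[0.62, 0.045, 0.02] -14 180 []
[0.62, 0.045, 0.02] 0 0 []
[0.62, 0.045, 0.02] 0 180 []
[0.62, 0.045, 0.02] 20 0 [array([  8.3,  19.1, -28.5, -61.8,  -8.3, -19.4])]
[0.62, 0.045, 0.02] 20 180 [array([  8.3,  19.1, -28.5, -61.8,  -8.3, 160.6])]
```

```bash
python3 - <<'E'
from ik import *
np.set_printoptions(precision=0,suppress=True)
for lean in (32,39,46):
  for head in(-25,-14,-9,0,10,25):
    for pos in ([.46,.05,.02],[.55,.05,.02],[.64,.043,.02]):
      print(lean,head,pos,*allik(np.array(pos),Rlean(lean,head,0),80))
E
```

```text
32 -25 [0.46, 0.05, 0.02]
32 -25 [0.55, 0.05, 0.02]
32 -25 [0.64, 0.043, 0.02]
32 -14 [0.46, 0.05, 0.02]
32 -14 [0.55, 0.05, 0.02]
32 -14 [0.64, 0.043, 0.02]
32 -9 [0.46, 0.05, 0.02]
32 -9 [0.55, 0.05, 0.02]
32 -9 [0.64, 0.043, 0.02]
32 0 [0.46, 0.05, 0.02]
32 0 [0.55, 0.05, 0.02]
32 0 [0.64, 0.043, 0.02]
32 10 [0.46, 0.05, 0.02]
32 10 [0.55, 0.05, 0.02]
32 10 [0.64, 0.043, 0.02]
32 25 [0.46, 0.05, 0.02]
32 25 [0.55, 0.05, 0.02] [ 19.  15. -39. -36.  -5. -49.]
32 25 [0.64, 0.043, 0.02] [ 15.  21. -30. -33.  -9. -50.]
39 -25 [0.46, 0.05, 0.02]
39 -25 [0.55, 0.05, 0.02]
39 -25 [0.64, 0.043, 0.02]
39 -14 [0.46, 0.05, 0.02]
39 -14 [0.55, 0.05, 0.02]
39 -14 [0.64, 0.043, 0.02]
39 -9 [0.46, 0.05, 0.02]
39 -9 [0.55, 0.05, 0.02] [ -18.   18.  -55. -165.  -22.   83.]
39 -9 [0.64, 0.043, 0.02] [ -15.   22.  -44. -166.  -15.   81.]
39 0 [0.46, 0.05, 0.02] [ -18.   10.  -51. -129.  -14.   54.]
39 0 [0.55, 0.05, 0.02]
39 0 [0.64, 0.043, 0.02]
39 10 [0.46, 0.05, 0.02] [  0.   8. -43. -94.  -6.  11.]
39 10 [0.55, 0.05, 0.02]
39 10 [0.64, 0.043, 0.02]
39 25 [0.46, 0.05, 0.02] [ -3.  10. -42. -80. -1
[... 206 characters left out ...]
-14 [0.46, 0.05, 0.02]
46 -14 [0.55, 0.05, 0.02]
46 -14 [0.64, 0.043, 0.02]
46 -9 [0.46, 0.05, 0.02]
46 -9 [0.55, 0.05, 0.02]
46 -9 [0.64, 0.043, 0.02] [ -16.   26.  -52. -171.  -33.   87.]
46 0 [0.46, 0.05, 0.02]
46 0 [0.55, 0.05, 0.02] [ -24.   22.  -55. -149.  -35.   81.]
46 0 [0.64, 0.043, 0.02] [ -18.   24.  -42. -147.  -24.   72.]
46 10 [0.46, 0.05, 0.02] [ -32.   18.  -56. -124.  -35.   72.]
46 10 [0.55, 0.05, 0.02] [ -20.   19.  -44. -124.  -26.   59.]
46 10 [0.64, 0.043, 0.02] [ -12.   22.  -31. -113.  -17.   40.]
46 25 [0.46, 0.05, 0.02] [-23.  15. -46. -99. -33.  48.]
46 25 [0.55, 0.05, 0.02] [-15.  19. -36. -95. -28.  36.]
46 25 [0.64, 0.043, 0.02] [ -9.  23. -26. -88. -24.  22.]
```

```bash
cat > search.py <<'E'
from ik import *
import sys
np.set_printoptions(precision=0,suppress=True)
def Rb(th,ph,n=-9.3):
    # frame: forward lean th about bay y, then side lean ph about bay x-normal (positive: hand leans to +y? )
    return e('z',n)*e('x',ph)*Ro.from_matrix(Rlean(th,0).as_matrix())
g=np.random.default_rng(1)
lo=np.array([-70,-20,-58,-173,-70,-173.]);hi=np.array([70,60,10,95,-1,173.])
def sols(pos,R,n=60):
    o=[]
    for i in range(n):
        q,c=ik(pos,R,g.uniform(lo,hi))
        if c<1e-3 and not any(np.abs(q-k).max()<3 for k in o):o.append(q)
    return o
if __name__=="__main__":
    for ph in(-30,-15,0,15,30):
      for th in(34,42,50):
        print(ph,th,end=' ')
        for pos in ([.46,.05,.02],[.55,.05,.02],[.64,.043,.02]):
            print('|',*sols(np.array(pos),Rb(th,ph)),end=' ')
        print(flush=True)
E
time python3 search.py
```

```text
-30 34 | | | 
-30 42 | | | 
-30 50 | | | 
-15 34 | | | 
-15 42 | | | 
-15 50 | | | 
0 34 | [ -13.    9.  -50. -139.   -4.   53.] [ -15.    9.  -51. -142.   -5.   57.] | | 
0 42 | | | [ -15.   23.  -48. -170.  -24.   85.] 
0 50 | | | [ -16.   29.  -55. -172.  -44.   89.] 
15 34 | | | 
15 42 | [ -29.   16.  -56. -128.  -31.   47.] | [ -18.   18.  -44. -126.  -21.   35.] | [  -7.   21.  -29. -109.  -10.    7.] 
15 50 | | | [ -22.   28.  -46. -147.  -38.   60.] 
30 34 | [-18.  14. -43. -92. -30.  -7.] | [-11.  18. -34. -88. -25. -19.] | [ -6.  22. -24. -80. -23. -32.] 
30 42 | [ -35.   22.  -52. -112.  -42.   30.] | [ -24.   22.  -42. -112.  -35.   17.] | [ -16.   24.  -30. -107.  -28.    3.] 
30 50 | | [ -35.   33.  -53. -130.  -54.   50.] | [ -26.   31.  -41. -130.  -43.   36.] 
real	2m41.182s
user	2m40.467s
sys	0m0.157s
```

```bash
cat > sim.py <<'E'
from ik import *
np.set_printoptions(precision=3,suppress=True)
def step(q,t,roll=0,w=.3):
    x,R=fk(q,P,S4,S6)
    pos=x+R.apply(t);Rt=R*e('x',np.degrees(roll))
    def f(k):
        a,r=fk(k,P,S4,S6);return np.r_[a-pos,w*(r.inv()*Rt).as_rotvec()]
    return least_squares(f,np.clip(q,LO+.01,HI-.01),bounds=(LO,HI),x_scale=50.).x
def desc(q):
    x,R=fk(q,P,S4,S6);M=R.as_matrix()
    return "tcp %s lean %.1f head %.1f yhead %.1f yelev %.1f q %s"%(x.round(3),np.degrees(np.arccos(-M[2,0])),np.degrees(np.arctan2(M[1,0],M[0,0])),np.degrees(np.arctan2(M[1,1],M[0,1])),np.degrees(np.arcsin(M[2,1])),q.round(0))
E
python3 - <<'E'
from sim import *
for w in(.1,.3,1):
    q=np.array(D[2][0],float);print(w)
    for i in range(10):q=step(q,[0,0,.02],w=w)
    print(desc(q))
    q=np.array(D[3][0],float)
    for i in range(10):q=step(q,[-.01,0,.048],w=w)
    print(desc(q))
    q=np.array(D[4][0],float)
    for i in range(5):q=step(q,[-.005,.022,.042],w=w)
    print(desc(q))
E
```

```text
0.1
tcp [ 1.152 -0.188  0.308] lean 29.6 head -14.4 yhead 80.1 yelev -2.5 q [   3.   59.   72.    9.  -74. -102.]
tcp [ 1.311 -0.196  0.571] lean 71.8 head -14.9 yhead 76.8 yelev -5.3 q [   4.   60.   72.   32.  -35. -117.]
tcp [ 1.291 -0.09   0.479] lean 59.1 head -12.9 yhead 79.3 yelev -3.6 q [   9.   60.   72.   26.  -47. -116.]
0.3
tcp [ 1.099 -0.179  0.268] lean 20.1 head -14.3 yhead 80.5 yelev -1.7 q [   3.   59.   72.    6.  -83. -102.]
tcp [ 1.242 -0.191  0.466] lean 52.5 head -14.6 yhead 78.7 yelev -4.3 q [   4.   57.   72.   18.  -55. -107.]
tcp [ 1.243 -0.087  0.441] lean 49.3 head -13.3 yhead 79.6 yelev -3.3 q [   9.   58.   72.   20.  -58. -112.]
1
tcp [ 1.019 -0.166  0.212] lean 5.6 head -13.5 yhead 80.8 yelev -0.4 q [   2.   61.   72.    1.  -96. -101.]
tcp [ 1.092 -0.175  0.272] lean 19.2 head -14.7 yhead 80.5 yelev -1.8 q [   3.   59.   72.    6.  -84. -102.]
tcp [ 1.165 -0.082  0.379] lean 34.4 head -14.4 yhead 79.9 yelev -2.9 q [   9.   57.   72.   14.  -73. -109.]
```

```bash
cat > plan1.py <<'E'
from sim import *
W=.65
q0=np.array(D[6][0],float)
def go(q,pw,n,w=W,pr=True):
    x,R=fk(q,P,S4,S6);
    d=(np.array(pw)-x)/n
    for i in range(n):
        x,R=fk(q,P,S4,S6);q=step(q,R.inv().apply(d),w=w)
    if pr:print(desc(q))
    return q
if __name__=="__main__":
    for n in range(3,7):
        pass
    q=np.array(D[3][0],float)
    for i in range(10):q=step(q,[-.01,0,.048],w=W)
    print(desc(q))
    for az in(50,70,90):
        print(az)
        a=np.radians(az);u=np.array([np.cos(a),np.sin(a),0])
        q=go(q0,[.65*np.cos(a/2),.65*np.sin(a/2),.36],12)
        q=go(q,.8*u+[0,0,.36],12)
        for r in(.9,1.,1.1,1.2,1.3): q=go(q,r*u+[0,0,.36],3)
E
python3 plan1.py
```

```text
tcp [ 1.137 -0.181  0.326] lean 28.6 head -14.6 yhead 80.1 yelev -2.6 q [   3.   58.   72.    9.  -77. -102.]
50
tcp [0.609 0.258 0.39 ] lean 35.6 head -13.5 yhead 81.7 yelev -3.7 q [  55.    1.  -26.   41.  -56. -174.]
tcp [0.558 0.6   0.401] lean 30.4 head -13.4 yhead 85.6 yelev -5.2 q [  73.   25.   11.   31.  -76. -174.]
tcp [0.579 0.689 0.36 ] lean 30.4 head -13.4 yhead 85.6 yelev -5.3 q [  73.   35.   22.   31.  -77. -173.]
tcp [0.643 0.766 0.36 ] lean 30.4 head -13.4 yhead 85.6 yelev -5.3 q [  71.   48.   48.   30.  -86. -165.]
tcp [0.689 0.812 0.343] lean 31.5 head -10.1 yhead 86.4 yelev -4.0 q [  69.   61.   72.   31.  -93. -158.]
tcp [0.726 0.844 0.321] lean 34.5 head -2.8 yhead 88.4 yelev -0.8 q [  68.   64.   72.   32.  -86. -158.]
tcp [0.769 0.887 0.308] lean 39.5 head 6.0 yhead 91.7 yelev 3.5 q [  67.   66.   72.   35.  -77. -159.]
70
tcp [0.573 0.346 0.41 ] lean 33.1 head -13.1 yhead 83.5 yelev -4.3 q [  63.    4.  -18.   36.  -64. -174.]
tcp [0.365 0.749 0.427] lean 25.3 head -15.5 yhead 91.4 yelev -7.8 q [  88.   34.   33.   25.  -95. -174.]
tcp [0.319 0.854 0.369] l
[... 556 characters left out ...]
ad 85.6 yelev -5.0 q [  71.    8.  -10.   32.  -72. -174.]
tcp [0.147 0.825 0.456] lean 21.6 head -20.4 yhead 98.3 yelev -10.8 q [ 101.   45.   60.   20. -115. -174.]
tcp [0.043 0.897 0.369] lean 22.1 head -18.4 yhead 103.5 yelev -12.1 q [ 107.   56.   72.   20. -117. -174.]
tcp [0.02  0.936 0.33 ] lean 21.9 head -9.4 yhead 106.0 yelev -9.8 q [ 108.   59.   72.   21. -112. -174.]
tcp [0.016 0.988 0.307] lean 22.6 head 6.4 yhead 108.1 yelev -4.9 q [ 108.   61.   72.   23. -105. -174.]
tcp [0.019 1.053 0.294] lean 25.7 head 25.0 yhead 111.1 yelev 1.9 q [ 108.   62.   72.   26.  -95. -174.]
tcp [0.023 1.128 0.288] lean 31.7 head 41.4 yhead 115.5 yelev 9.6 q [ 107.   64.   72.   29.  -84. -174.]
```

```bash
cat > plan2.py <<'E'
from plan1 import *
q=q0.copy()
for i in range(9): q=step(q,[0,0,0],-.14)
print(desc(q)); qr=q
for az in(40,50,60,70):
    print(az)
    a=np.radians(az);u=np.array([np.cos(a),np.sin(a),0])
    q=go(qr,.85*u+[0,0,.36],14)
    for r in(.95,1.05,1.15,1.25,1.35): q=go(q,r*u+[0,0,.40],3)
E
python3 plan2.py
```

```text
tcp [ 0.776 -0.005  0.365] lean 39.2 head -14.5 yhead 149.3 yelev -38.1 q [ 20.   6. -26.  44. -31. -81.]
40
tcp [0.651 0.546 0.36 ] lean 39.2 head -14.5 yhead 149.3 yelev -38.1 q [  66.   25.   -2.   44.  -64. -114.]
tcp [0.728 0.611 0.4  ] lean 39.2 head -14.5 yhead 149.3 yelev -38.1 q [  64.   35.   19.   41.  -71. -103.]
tcp [0.804 0.675 0.4  ] lean 39.2 head -14.5 yhead 149.3 yelev -38.1 q [ 61.  49.  46.  39. -79. -93.]
tcp [0.859 0.712 0.383] lean 40.5 head -12.0 yhead 149.0 yelev -39.0 q [ 60.  62.  72.  38. -86. -85.]
tcp [0.902 0.737 0.361] lean 43.9 head -6.5 yhead 148.3 yelev -41.0 q [ 59.  65.  72.  40. -78. -86.]
tcp [0.95  0.771 0.348] lean 49.0 head 0.3 yhead 146.9 yelev -43.8 q [ 57.  67.  72.  43. -69. -87.]
50
tcp [0.546 0.651 0.36 ] lean 39.2 head -14.5 yhead 149.3 yelev -38.1 q [  77.   29.    5.   42.  -72. -119.]
tcp [0.611 0.728 0.4  ] lean 39.2 head -14.5 yhead 149.3 yelev -38.1 q [  74.   40.   29.   40.  -81. -109.]
tcp [0.675 0.804 0.4  ] lean 39.2 head -14.5 yhead 149.3 yelev -38.1 q [ 72.  61.  71.  39. -96. -93.]
tcp [0.712 0.829 0.372] lean 41.0 head -
[... 871 characters left out ...]
v -41.0 q [  78.   69.   72.   47.  -74. -104.]
70
tcp [0.291 0.799 0.36 ] lean 39.2 head -14.5 yhead 149.3 yelev -38.1 q [  96.   38.   22.   36.  -90. -129.]
tcp [0.325 0.893 0.4  ] lean 39.2 head -14.5 yhead 149.3 yelev -38.1 q [  94.   55.   58.   38. -104. -115.]
tcp [0.354 0.935 0.375] lean 40.0 head -10.3 yhead 149.2 yelev -38.2 q [  92.   63.   72.   40. -105. -110.]
tcp [0.381 0.981 0.355] lean 42.0 head -2.4 yhead 149.2 yelev -38.3 q [  91.   65.   72.   42.  -97. -110.]
tcp [0.409 1.039 0.343] lean 45.4 head 7.7 yhead 149.1 yelev -38.4 q [  90.   67.   72.   45.  -88. -110.]
tcp [0.436 1.105 0.336] lean 50.5 head 18.2 yhead 149.1 yelev -38.4 q [  88.   69.   72.   48.  -77. -111.]
```

```bash
cat > plan3.py <<'E'
from plan1 import *
import io,contextlib
q=q0.copy()
for i in range(9): q=step(q,[0,0,0],-.14)
a=np.radians(70);u=np.array([np.cos(a),np.sin(a),0])
q=go(q,.85*u+[0,0,.36],14,pr=False)
for r in(.95,1.05,1.15,1.25): q=go(q,r*u+[0,0,.40],3,pr=False)
q=go(q,1.28*u+[0,0,.40],1); qe=q
print("return")
for az,r in((40,.95),(10,.95),(-20,.95)):
    a=np.radians(az);q=go(q,[r*np.cos(a),r*np.sin(a),.36],12)
qs=q
for way in ([[.65,-.25,.36],[.5,-.12,.36],[.45,.03,.33],[.45,.05,.2],[.45,.05,.02]],
            [[.65,-.25,.25],[.5,-.2,.2],[.46,-.15,.1],[.46,-.1,.03],[.45,.0,.02],[.45,.05,.02]],
            [[.65,-.1,.36],[.5,.05,.33],[.45,.05,.2],[.45,.05,.02]]):
    q=qs;print("way")
    for w in way: q=go(q,w,8)
E
python3 plan3.py
```

```text
tcp [0.42  1.083 0.352] lean 49.0 head 15.5 yhead 149.1 yelev -38.5 q [  89.   68.   72.   47.  -80. -111.]
return
tcp [0.728 0.611 0.36 ] lean 49.0 head 15.5 yhead 149.1 yelev -38.5 q [  54.   22.  -17.   74.  -29. -134.]
tcp [0.933 0.167 0.356] lean 49.6 head 14.9 yhead 148.6 yelev -39.0 q [ 15.  19. -22.  65.  -0. -99.]
tcp [ 0.871 -0.231  0.316] lean 54.5 head -2.8 yhead 140.4 yelev -48.3 q [ -3.  17. -18.  10.  -0. -34.]
way
tcp [ 0.65 -0.25  0.36] lean 54.5 head -2.8 yhead 140.4 yelev -48.3 q [ -8.  -4. -25. -17. -15.  -3.]
tcp [ 0.498 -0.135  0.376] lean 53.3 head -1.1 yhead 141.6 yelev -46.9 q [  5. -28. -58.  40.  -8. -68.]
tcp [ 0.469 -0.     0.396] lean 48.9 head 1.9 yhead 144.9 yelev -42.5 q [ 38. -35. -58.  51. -35. -97.]
tcp [0.494 0.03  0.319] lean 40.9 head 4.6 yhead 149.2 yelev -35.2 q [ 35. -25. -58.  46. -28. -94.]
tcp [0.519 0.003 0.156] lean 30.6 head 15.5 yhead 154.1 yelev -23.9 q [ 22.  -6. -58.  26.  -8. -69.]
way
tcp [ 0.65 -0.25  0.25] lean 54.5 head -2.8 yhead 140.4 yelev -48.3 q [-16.   4. -22. -48. -15.  31.]
tcp [ 0.5 -0.2  0.2] lean 54.5 head -2.8 yhead
[... 197 characters left out ...]
-2.6 yhead 140.5 yelev -48.2 q [ -61.   30.  -58. -120.  -53.  154.]
tcp [ 0.468 -0.03   0.056] lean 52.2 head 0.0 yhead 142.6 yelev -45.7 q [ -46.   16.  -58. -123.  -43.  138.]
tcp [0.465 0.029 0.061] lean 49.9 head 2.2 yhead 144.5 yelev -43.2 q [ -34.   10.  -58. -127.  -34.  131.]
way
tcp [ 0.65  -0.134  0.373] lean 53.2 head 2.4 yhead 142.6 yelev -45.8 q [  3.  -9. -45.  32.  -0. -59.]
tcp [0.505 0.028 0.385] lean 49.0 head 5.3 yhead 145.9 yelev -41.6 q [ 31. -29. -58.  54. -24. -97.]
tcp [0.493 0.024 0.311] lean 41.3 head 9.2 yhead 150.4 yelev -34.4 q [ 32. -25. -58.  41. -23. -87.]
tcp [ 0.502 -0.012  0.105] lean 35.1 head 21.0 yhead 154.8 yelev -25.9 q [ 21.  -1. -56.  -5.  -0. -35.]
```

```bash
cat > plan4.py <<'E'
from plan1 import *
q=q0.copy()
for i in range(9): q=step(q,[0,0,0],-.14)
a=np.radians(70);u=np.array([np.cos(a),np.sin(a),0])
q=go(q,.85*u+[0,0,.36],14,pr=False)
for r in(.95,1.05,1.15,1.25): q=go(q,r*u+[0,0,.40],3,pr=False)
qe=q
for R0 in (1.08,1.15):
    q=qe;print("return",R0)
    for az in(50,30,10,-10,-30,-40):
        a=np.radians(az);q=go(q,[R0*np.cos(a),R0*np.sin(a),.3],8)
        if az<=-10:
            for way in ([[.85*np.cos(a),.85*np.sin(a),.2],[.5,-.2,.2],[.46,-.15,.1],[.46,-.1,.05],[.45,.0,.02],[.45,.05,.02]],
            [[.85*np.cos(a),.85*np.sin(a),.25],[.6,-.2,.25],[.5,-.05,.23],[.45,.05,.23],[.45,.05,.02]]):
                k=q;print(" way",az)
                for w in way: k=go(k,w,8)
E
python3 plan4.py
```

```text
return 1.08
tcp [0.694 0.827 0.3  ] lean 45.4 head 7.7 yhead 149.1 yelev -38.4 q [  69.   43.   16.   53.  -52. -121.]
tcp [0.935 0.54  0.3  ] lean 45.4 head 7.7 yhead 149.1 yelev -38.4 q [  44.   36.    3.   57.  -30. -110.]
tcp [1.064 0.188 0.3  ] lean 45.4 head 7.7 yhead 149.1 yelev -38.4 q [ 22.  34.   6.  32. -20. -70.]
tcp [ 1.064 -0.188  0.3  ] lean 45.4 head 7.7 yhead 149.1 yelev -38.4 q [ -3.  36.  26. -13. -36. -12.]
 way -10
tcp [ 0.837 -0.148  0.2  ] lean 45.4 head 7.7 yhead 149.1 yelev -38.4 q [ -1.  20. -10. -23. -15.  -1.]
tcp [ 0.5 -0.2  0.2] lean 45.4 head 7.7 yhead 149.1 yelev -38.4 q [-21.  -4. -32. -46. -29.  34.]
tcp [ 0.46 -0.15  0.1 ] lean 45.4 head 7.7 yhead 149.1 yelev -38.4 q [-29.   2. -39. -69. -27.  65.]
tcp [ 0.46 -0.1   0.05] lean 45.4 head 7.7 yhead 149.1 yelev -38.4 q [-32.   9. -42. -87. -27.  88.]
tcp [ 0.45 -0.    0.02] lean 45.4 head 7.7 yhead 149.1 yelev -38.4 q [ -35.   15.  -53. -115.  -32.  122.]
tcp [0.451 0.049 0.021] lean 45.3 head 7.8 yhead 149.2 yelev -38.3 q [ -33.   17.  -58. -127.  -35.  134.]
 way -10
tcp [ 0.837 -0.148  0.25 ] lean 4
[... 6371 characters left out ...]
ad 7.5 yhead 149.0 yelev -38.6 q [ -36.   15.  -53. -115.  -33.  123.]
tcp [0.451 0.049 0.022] lean 45.4 head 7.6 yhead 149.1 yelev -38.4 q [ -33.   17.  -58. -127.  -35.  134.]
 way -40
tcp [ 0.651 -0.546  0.25 ] lean 45.5 head 7.5 yhead 149.0 yelev -38.6 q [-45.  25.  13. -44. -55.  42.]
tcp [ 0.6  -0.2   0.25] lean 45.5 head 7.5 yhead 149.0 yelev -38.6 q [-12.  -1. -25. -33. -26.  16.]
tcp [ 0.506 -0.077  0.246] lean 44.4 head 11.2 yhead 150.3 yelev -36.5 q [ 13. -17. -58.  18.  -5. -51.]
tcp [0.477 0.001 0.269] lean 41.7 head 17.9 yhead 153.0 yelev -32.3 q [ 27. -25. -58.  22. -16. -65.]
tcp [0.467 0.022 0.04 ] lean 40.4 head 22.1 yhead 154.5 yelev -29.9 q [ -5.   7. -41. -76. -18.  57.]
```

```bash
python3 -m creep '{"jaw":[0,0,0,0,0,0,0,0,0,0],"translation":[[0,0,0],[0,0,0],[0,0,0],[0,0,0],[0,0,0],[0,0,0],[0,0,0],[0,0,0],[0,0,0],[0,0,0]],"roll":[-0.14,-0.14,-0.14,-0.14,-0.14,-0.14,-0.14,-0.14,-0.14,0]}'
python3 -c "
from h import *
s,R=rep();print(to([.31,.85,.37])/20)
a=R.T@np.array([np.cos(1.22),np.sin(1.22),0]);print(a, R.T@[0,0,1])"
```

```text
time_s: 8.25
tcp_pos: [0.7779, -0.0045, 0.3652]
eef_rot: [-77.4, 50.8, -14.5]
contact_force: [1.1, 0.9, 0.0]
gripper_width: 0.044
t 8.25 tcp [ 0.7779 -0.0045  0.3652] lean 39.2 head -14.5 ; tool y heading 149.5 elev -38.1 q [ 20.3   6.6 -26.1  44.2 -31.1 -80.6] F [1.1 0.9 0. ] w 0.044
[-0.0213  0.0328  0.0291]
[0.0619 0.1427 0.9878] [-0.7747 -0.6171  0.1377]
```

```bash
for i in 1 2; do python3 -m creep '{"jaw":[0.2,0.2,0.2,0.2,0.2,0.2,0.2,0.2,0.2,0.2],"translation":[[-0.0213,0.0328,0.0291],[-0.0213,0.0328,0.0291],[-0.0213,0.0328,0.0291],[-0.0213,0.0328,0.0291],[-0.0213,0.0328,0.0291],[-0.0213,0.0328,0.0291],[-0.0213,0.0328,0.0291],[-0.0213,0.0328,0.0291],[-0.0213,0.0328,0.0291],[-0.0213,0.0328,0.0291]],"roll":[0,0,0,0,0,0,0,0,0,0]}'; done
python3 -c "
from h import *
s,R=rep();
a=R.T@np.array([np.cos(1.22),np.sin(1.22),0.1]);print(a*.045)"
```

```text
time_s: 9.25
tcp_pos: [0.5431, 0.4252, 0.3685]
eef_rot: [-77.0, 50.8, -14.4]
contact_force: [1.1, -0.2, -0.4]
gripper_width: 0.0348
time_s: 10.25
tcp_pos: [0.3098, 0.8528, 0.3717]
eef_rot: [-77.0, 50.8, -14.4]
contact_force: [-0.1, 2.4, 1.6]
gripper_width: 0.0352
t 10.25 tcp [0.3098 0.8528 0.3717] lean 39.2 head -14.4 ; tool y heading 149.0 elev -38.0 q [  94.7   45.2   36.3   36.8  -94.9 -123.5] F [-0.1  2.4  1.6] w 0.0352
[-0.0007  0.004   0.045 ]
```

```bash
python3 -m creep '{"jaw":[0.2,0.2,0.2,0.2,0.2,0.2,0.2,0.2,0.2,0.2],"translation":[[0,0.005,0.045],[0,0.005,0.045],[0,0.005,0.045],[0,0.005,0.045],[0,0.005,0.045],[0,0.005,0.045],[0,0.005,0.045],[0,0.005,0.045],[0,0.005,0.045],[0,0.005,0.045]],"roll":[0,0,0,0,0,0,0,0,0,0]}'
python3 -c "
from h import *
s,R=rep();
a=R.T@np.array([np.cos(1.22),np.sin(1.22),0.1]);print(a*.045)"
```

```text
time_s: 11.25
tcp_pos: [0.3987, 1.0321, 0.3342]
eef_rot: [-62.1, 45.4, 5.6]
contact_force: [0.2, 0.4, 0.3]
gripper_width: 0.0348
t 11.25 tcp [0.3987 1.0321 0.3342] lean 44.6 head 5.6 ; tool y heading 149.0 elev -38.4 q [  90.1   67.1   71.6   44.4  -89.4 -110.8] F [0.2 0.4 0.3] w 0.0348
[0.0105 0.0039 0.0438]
```

```bash
python3 -c "
from h import *
s,R=rep();
a=R.T@np.array([.55,-.49,-.02]);print(a/np.linalg.norm(a)*.047)"
python3 -m creep '{"jaw":[0.2,0.2,0.2,0.2,0.2,0.2,0.2,0.2,0.2,0.2],"translation":[[0.01,0.004,0.044],[0.01,0.004,0.044],[0,0,0],[0.02,-0.04,-0.01],[0.02,-0.04,-0.01],[0.02,-0.04,-0.01],[0.02,-0.04,-0.01],[0.02,-0.04,-0.01],[0.02,-0.04,-0.01],[0.02,-0.04,-0.01]],"roll":[0,0,0,0,0,0,0,0,0,0]}'
python3 -c "
from h import *
s,R=rep();print(to([1.07,.15,.3]))"
```

```text
t 11.25 tcp [0.3987 1.0321 0.3342] lean 44.6 head 5.6 ; tool y heading 149.0 elev -38.4 q [  90.1   67.1   71.6   44.4  -89.4 -110.8] F [0.2 0.4 0.3] w 0.0348
[ 0.0233 -0.0354 -0.0203]
time_s: 12.25
tcp_pos: [0.6854, 0.9076, 0.3769]
eef_rot: [-59.1, 43.5, 10.0]
contact_force: [0.6, 0.6, 0.3]
gripper_width: 0.0349
t 12.25 tcp [0.6854 0.9076 0.3769] lean 46.5 head 10.0 ; tool y heading 149.0 elev -38.5 q [  72.2   50.7   40.9   45.9  -63.2 -108.5] F [0.6 0.6 0.3] w 0.0349
[ 0.2319 -0.5158 -0.6388]
```

```bash
cat > plan5.py <<'E'
from plan1 import *
from plant import get_state
q=np.array(get_state()["joints"]);print(desc(q))
for w,n in (([1.07,.15,.3],14),([1.0,-.35,.3],10),([.75,-.38,.2],6),([.5,-.2,.2],6),([.46,-.15,.08],4),([.46,-.1,.04],3),([.45,0,.03],4),([.45,.05,.02],3),([.55,.05,.02],3),([.65,.04,.02],3)):
    q=go(q,w,n)
E
python3 plan5.py
```

```text
tcp [0.686 0.907 0.376] lean 46.5 head 10.0 yhead 149.0 yelev -38.5 q [  72.   51.   41.   46.  -63. -108.]
tcp [1.07 0.15 0.3 ] lean 46.5 head 10.0 yhead 149.0 yelev -38.5 q [ 20.  34.   8.  22. -19. -59.]
tcp [ 1.   -0.35  0.3 ] lean 46.5 head 10.0 yhead 149.0 yelev -38.5 q [-17.  37.  32. -27. -46.   8.]
tcp [ 0.75 -0.38  0.2 ] lean 46.5 head 10.0 yhead 149.0 yelev -38.5 q [-30.  24.   3. -46. -40.  37.]
tcp [ 0.5 -0.2  0.2] lean 46.5 head 10.0 yhead 149.0 yelev -38.5 q [-26.  -3. -30. -51. -33.  41.]
tcp [ 0.46 -0.15  0.08] lean 46.5 head 10.0 yhead 149.0 yelev -38.5 q [-36.   7. -38. -76. -32.  78.]
tcp [ 0.46 -0.1   0.04] lean 46.5 head 10.0 yhead 149.0 yelev -38.5 q [-37.  12. -43. -90. -32.  96.]
tcp [ 0.45 -0.    0.03] lean 46.5 head 10.0 yhead 149.0 yelev -38.5 q [ -33.   13.  -51. -109.  -32.  114.]
tcp [0.45 0.05 0.02] lean 46.5 head 10.0 yhead 149.0 yelev -38.5 q [ -35.   19.  -58. -125.  -38.  135.]
tcp [0.55 0.05 0.02] lean 46.5 head 10.0 yhead 149.0 yelev -38.5 q [ -22.   20.  -45. -125.  -28.  120.]
tcp [0.65 0.04 0.02] lean 46.5 head 10.0 yhead 149.0 yelev -38.5 q [ -12.   23.  -30. -113.  -17.   99.]
```

```bash
cat >> plan5.py <<'E'
def links(q):
    h,a0,L1,a2,L2,L,d,b,r6,d5,z5=P
    R1=e('z',q[0]+b);R2=R1*e('y',q[1]);R3=R2*e('y',-q[2]);R4=R3*e('x',S4*q[3]);R5=R4*e('y',-q[4])
    o=np.array([0,0,h]);el=o+R2.apply([0,0,L1]);fe=el+R3.apply([L2,0,0]);wc=fe+R5.apply([0,d5,0])
    x,R=fk(q,P,S4,S6);print("elbow",el,"forearm end",fe,"wrist",wc,"tool body",x-R.apply([.15,0,0]))
q=q0
from plant import get_state
q=np.array(get_state()["joints"])
for w,n in (([1.07,.15,.3],14),([1.0,-.35,.3],10),([.75,-.38,.2],6),([.5,-.2,.2],6),([.46,-.15,.08],4),([.46,-.1,.04],3),([.45,0,.03],4),([.45,.05,.02],3),([.55,.05,.02],3),([.65,.04,.02],3)):
    q=go(q,w,n,pr=False);print(w);links(q)
E
python3 plan5.py|tail -20
```

```text
[1.07, 0.15, 0.3]
elbow [0.317 0.115 0.697] forearm end [0.707 0.257 0.495] wrist [0.797 0.103 0.56 ] tool body [0.963 0.131 0.403]
[1.0, -0.35, 0.3]
elbow [ 0.342 -0.103  0.683] forearm end [ 0.783 -0.235  0.646] wrist [ 0.728 -0.395  0.56 ] tool body [ 0.893 -0.369  0.403]
[0.75, -0.38, 0.2]
elbow [ 0.21  -0.119  0.75 ] forearm end [ 0.585 -0.333  0.588] wrist [ 0.479 -0.424  0.46 ] tool body [ 0.643 -0.399  0.303]
[0.5, -0.2, 0.2]
elbow [-0.03   0.015  0.8  ] forearm end [ 0.34  -0.165  0.591] wrist [ 0.228 -0.244  0.46 ] tool body [ 0.393 -0.219  0.303]
[0.46, -0.15, 0.08]
elbow [ 0.056 -0.04   0.797] forearm end [ 0.322 -0.231  0.472] wrist [ 0.19  -0.194  0.341] tool body [ 0.353 -0.169  0.183]
[0.46, -0.1, 0.04]
elbow [ 0.099 -0.076  0.787] forearm end [ 0.313 -0.238  0.412] wrist [ 0.19  -0.144  0.302] tool body [ 0.353 -0.119  0.143]
[0.45, 0, 0.03]
elbow [ 0.112 -0.074  0.785] forearm end [ 0.28  -0.185  0.37 ] wrist [ 0.18  -0.044  0.292] tool body [ 0.343 -0.019  0.133]
[0.45, 0.05, 0.02]
elbow [ 0.163 -0.114  0.767] forearm end [ 0.244 -0.17   0.316] wrist [0.181 0.005 0.283] tool body [0.343 0.031 0.123]
[0.55, 0.05, 0.02]
elbow [ 0.187 -0.074  0.766] forearm end [ 0.371 -0.146  0.349] wrist [0.28  0.006 0.282] tool body [0.443 0.031 0.123]
[0.65, 0.04, 0.02]
elbow [ 0.226 -0.048  0.754] forearm end [ 0.499 -0.107  0.387] wrist [ 0.379 -0.004  0.282] tool body [0.543 0.021 0.123]
```

```bash
for i in 1 2; do python3 -m creep '{"jaw":[0.2,0.2,0.2,0.2,0.2,0.2,0.2,0.2,0.2,0.2],"translation":[[0.0116,-0.0258,-0.032],[0.0116,-0.0258,-0.032],[0.0116,-0.0258,-0.032],[0.0116,-0.0258,-0.032],[0.0116,-0.0258,-0.032],[0.0116,-0.0258,-0.032],[0.0116,-0.0258,-0.032],[0.0116,-0.0258,-0.032],[0.0116,-0.0258,-0.032],[0.0116,-0.0258,-0.032]],"roll":[0,0,0,0,0,0,0,0,0,0]}'; done
python3 -c "
from h import *
s,R=rep();print(to([1.0,-.35,.3])/11, R.T@np.array([-.25,-.03,-.1])/6,R.T@np.array([-.25,.18,0])/7)"
```

```text
time_s: 13.25
tcp_pos: [0.878, 0.5284, 0.3387]
eef_rot: [-59.1, 43.5, 10.0]
contact_force: [0.2, -0.4, 0.0]
gripper_width: 0.0353
time_s: 14.25
tcp_pos: [1.0709, 0.1508, 0.3]
eef_rot: [-59.1, 43.5, 10.1]
contact_force: [0.2, -1.1, 0.8]
gripper_width: 0.0349
t 14.25 tcp [1.0709 0.1508 0.3   ] lean 46.5 head 10.1 ; tool y heading 149.1 elev -38.4 q [ 20.1  34.3   8.8  21.6 -19.8 -58.2] F [ 0.2 -1.1  0.8] w 0.0349
[-0.0104 -0.014  -0.0426] [-0.0189  0.0364 -0.019 ] [-0.0222  0.0343  0.0163]
```

```bash
python3 -m creep '{"jaw":[0.2,0.2,0.2,0.2,0.2,0.2,0.2,0.2,0.2,0.2],"translation":[[-0.0114,-0.0154,-0.0455],[-0.0114,-0.0154,-0.0455],[-0.0114,-0.0154,-0.0455],[-0.0114,-0.0154,-0.0455],[-0.0114,-0.0154,-0.0455],[-0.0114,-0.0154,-0.0455],[-0.0114,-0.0154,-0.0455],[-0.0114,-0.0154,-0.0455],[-0.0114,-0.0154,-0.0455],[-0.0114,-0.0154,-0.0455]],"roll":[0,0,0,0,0,0,0,0,0,0]}'
python3 -m creep '{"jaw":[0.2,0.2,0.2,0.2,0.2,0.2,0.2,0.2,0.2,0.2],"translation":[[-0.0189,0.0364,-0.019],[-0.0189,0.0364,-0.019],[-0.0189,0.0364,-0.019],[-0.0189,0.0364,-0.019],[-0.0189,0.0364,-0.019],[-0.0189,0.0364,-0.019],[-0.0222,0.0343,0.0163],[-0.0222,0.0343,0.0163],[-0.0222,0.0343,0.0163],[-0.0222,0.0343,0.0163]],"roll":[0,0,0,0,0,0,0,0,0,0]}'
python3 -c "
from h import *
s,R=rep();print(to([.5,-.2,.2]))
from search import *
Rm=Ro.from_matrix(R);
n=np.array([np.cos(np.radians(-9.3)),np.sin(np.radians(-9.3)),0])
np.set_printoptions(precision=4)
for nh in (-9.3,-2):
  n=np.array([np.cos(np.radians(nh)),np.sin(np.radians(nh)),0])
  y=np.cross(-n,-R[:,0]);y/=np.linalg.norm(y);y*=np.sign(y[1]);print(y, 'roll needed',np.arctan2(y@R[:,2],y@R[:,1]))
"
```

```text
time_s: 15.25
tcp_pos: [1.0031, -0.3389, 0.307]
eef_rot: [-59.1, 43.5, 10.1]
contact_force: [1.0, -0.5, -0.5]
gripper_width: 0.0351
time_s: 16.25
tcp_pos: [0.6093, -0.2641, 0.2058]
eef_rot: [-59.1, 43.5, 10.1]
contact_force: [0.0, 0.3, 0.3]
gripper_width: 0.0348
t 16.25 tcp [ 0.6093 -0.2641  0.2058] lean 46.5 head 10.1 ; tool y heading 149.1 elev -38.5 q [-26.9   8.2 -16.9 -49.2 -35.2  39.9] F [0.  0.3 0.3] w 0.0348
[-0.0659  0.1028  0.0344]
[0.1525 0.9313 0.3308] roll needed 1.504727710147853
[0.0341 0.9758 0.2161] roll needed 1.3337489572469428
```

```bash
python3 -m creep '{"jaw":[0.2,0.2,0.2,0.2,0.2,0.2,0.2,0.2,0.2,0.2],"translation":[[0,0,0],[0,0,0],[0,0,0],[0,0,0],[0,0,0],[0,0,0],[0,0,0],[0,0,0],[0,0,0],[0,0,0]],"roll":[0.14,0.14,0.14,0.14,0.14,0.14,0.14,0.14,0.14,0.14]}'
python3 - <<'E'
from h import *
s,R=rep()
cv2.imwrite("pics/w1.png",capture("wrist")["image"][:,:,::-1])
cv2.imwrite("pics/s1.png",capture("scene")["image"][:,:,::-1])
a=to([.47,-.15,.1]);print(a,np.linalg.norm(a), R.T@np.array([0,.15,-.075]))
E
```

```text
time_s: 17.25
tcp_pos: [0.6109, -0.2648, 0.2061]
eef_rot: [21.4, 43.5, 10.1]
contact_force: [-0.8, -0.4, -0.3]
gripper_width: 0.0355
t 17.25 tcp [ 0.6109 -0.2648  0.2061] lean 46.5 head 10.1 ; tool y heading 85.0 elev 15.4 q [-26.9   8.3 -16.8 -49.2 -35.3 -40.7] F [-0.8 -0.4 -0.3] w 0.0355
[-0.013   0.0712 -0.1975] 0.21039565987344186 [ 0.0708  0.1242 -0.0877]
```

View pics/s1.png

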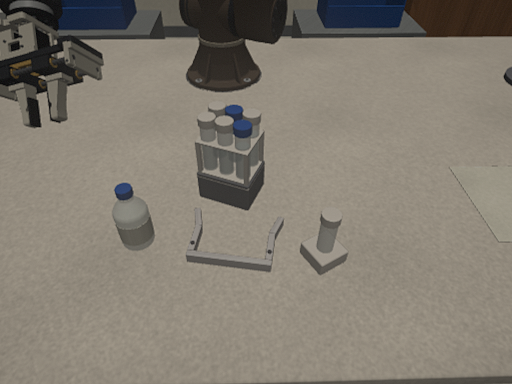

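View pics/w1.png

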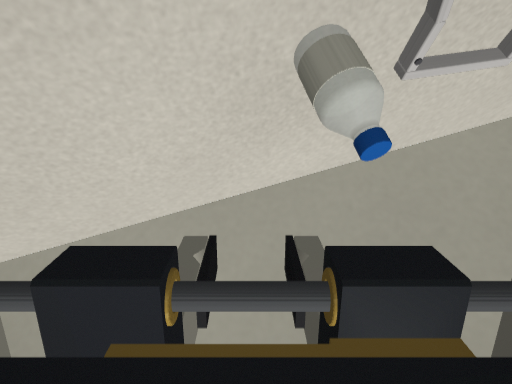

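```bash
python3 - <<'E'
from h import *
s,R=rep();print(R)
print(R.T@np.array([-.003,.188,-.075])/5)
E
```

```text
t 17.35 tcp [ 0.6108 -0.2649  0.206 ] lean 46.5 head 10.1 ; tool y heading 85.2 elev 15.2 q [-26.9   8.3 -16.8 -49.2 -35.2 -40.4] F [0.  0.4 0.8] w 0.0349
[[ 0.7144  0.081   0.695 ]
 [ 0.1276  0.9616 -0.2432]
 [-0.688   0.2624  0.6766]]
[ 0.0147  0.0322 -0.0197]
```

```bash
python3 -m creep '{"jaw":[0.66,0.66,0.66,0.66,0.66,0.66,0.66,0.66,0.66,0.66],"translation":[[-0.0026,0.0142,-0.0395],[-0.0026,0.0142,-0.0395],[-0.0026,0.0142,-0.0395],[-0.0026,0.0142,-0.0395],[-0.0026,0.0142,-0.0395],[0.0147,0.0322,-0.0197],[0.0147,0.0322,-0.0197],[0.0147,0.0322,-0.0197],[0.0147,0.0322,-0.0197],[0,0,0]],"roll":[0,0,0,0,0,0,0,0,0,0]}'
python3 - <<'E'
from h import *
s,R=rep()
cv2.imwrite("pics/w2.png",capture("wrist")["image"][:,:,::-1])
cv2.imwrite("pics/s2.png",capture("scene")["image"][:,:,::-1])
cv2.imwrite("pics/t2.png",capture("top")["image"][:,:,::-1])
E
```

```text
time_s: 18.35
tcp_pos: [0.4658, -0.0026, 0.0388]
eef_rot: [21.0, 43.6, 10.4]
contact_force: [-0.1, -1.6, -0.0]
gripper_width: 0.0151
t 18.35 tcp [ 0.4658 -0.0026  0.0388] lean 46.4 head 10.4 ; tool y heading 85.5 elev 15.1 q [ -28.    10.3  -47.4 -104.   -27.6   23.3] F [-0.1 -1.6 -0. ] w 0.0151
```

View pics/w2.png

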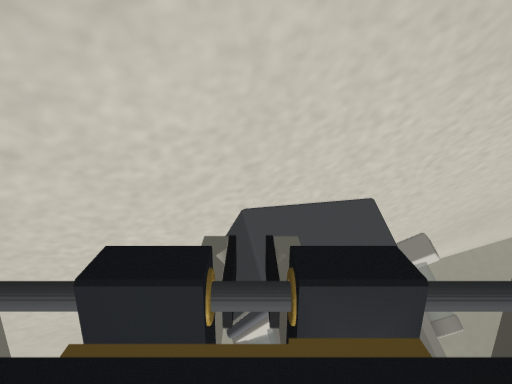

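View pics/s2.png

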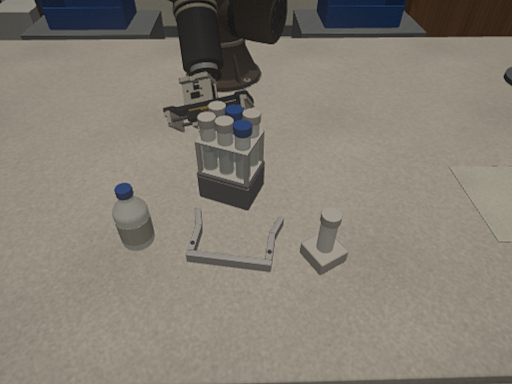

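View pics/t2.png

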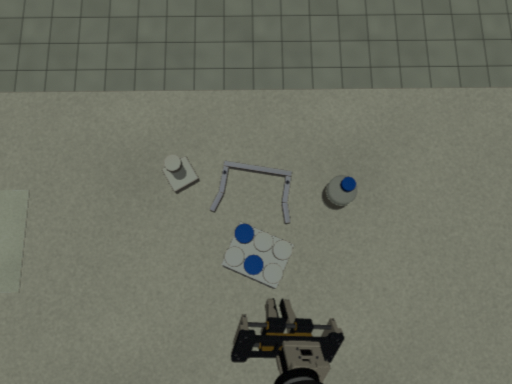

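```bash
python3 -m creep '{"jaw":[0.66,0.66,0.66,0.66,0.66,0.66,0.66,0.66,0.66,0.66],"translation":[[0.0062,0.0102,-0.007],[0.0062,0.0102,-0.007],[0.0062,0.0102,-0.007],[0.0036,0.0004,0.0035],[0.0036,0.0004,0.0035],[0.0036,0.0004,0.0035],[0.0036,0.0004,0.0035],[0.0036,0.0004,0.0035],[0.0036,0.0004,0.0035],[0.0036,0.0004,0.0035]],"roll":[0,0,0,0,0,0,0,0,0,0]}'
python3 - <<'E'
from h import *
s,R=rep()
cv2.imwrite("pics/w3.png",capture("wrist")["image"][:,:,::-1])
a=capture("top")["image"][:,:,::-1];cv2.imwrite("pics/t3.png",cv2.resize(a[140:384,150:400],None,fx=2.4,fy=2.4,interpolation=cv2.INTER_CUBIC))
E
```

```text
time_s: 19.5
tcp_pos: [0.5006, 0.0322, 0.0196]
eef_rot: [21.1, 43.8, 10.3]
contact_force: [-10.1, -2.9, 3.5]
gripper_width: 0.0149
t 19.5 tcp [0.5006 0.0322 0.0196] lean 46.2 head 10.3 ; tool y heading 85.4 elev 15.0 q [ -27.4   17.3  -48.7 -118.7  -30.2   39.4] F [-10.1  -2.9   3.5] w 0.0149
```

View pics/t3.png

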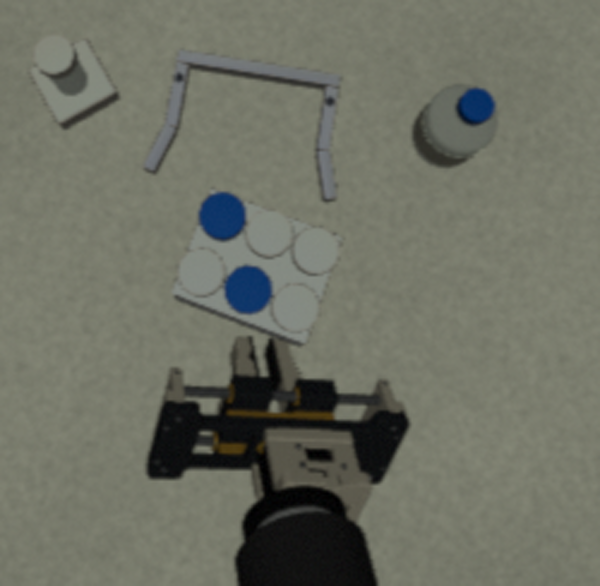

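View pics/w3.png

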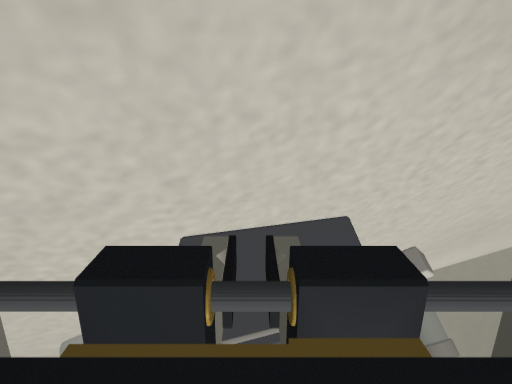

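```bash
cat >> h.py <<'E'
def crate(caps,x0=150,y0=140,k=2.4,c=None):
    "caps: frontL, frontR, backL, backR crop pixels"
    c=c or capture("top")
    p=np.array([ray(c,x0+u/k,y0+v/k,.186)[:2] for u,v in caps])
    m=p.mean(0);yv=(p[0]+p[2]-p[1]-p[3]);xv=(p[0]+p[1]-p[2]-p[3])
    y1=np.degrees(np.arctan2(-yv[0],yv[1]));y2=np.degrees(np.arctan2(xv[1],xv[0]))
    b=np.radians(-9.3);d=m-np.array([.6945,.035])
    bx=d@[np.cos(b),np.sin(b)];by=d@[-np.sin(b),np.cos(b)]
    print("crate",m,"yaw %.1f %.1f"%(y1,y2),"in bay x %.1f y %.1f mm, yaw %.1f"%(bx*1e3,by*1e3,(2*y1+y2)/3+9.3))
def snap(n):
    c=capture("top");a=c["image"][:,:,::-1];cv2.imwrite(f"pics/{n}.png",cv2.resize(a[140:384,150:400],None,fx=2.4,fy=2.4,interpolation=cv2.INTER_CUBIC))
def tcpbay():
    s=get_state();b=np.radians(-9.3);d=s["tcp_pos"][:2]-np.array([.6945,.035]);print("tcp bay x %.1f y %.1f"%(1e3*d@[np.cos(b),np.sin(b)],1e3*d@[-np.sin(b),np.cos(b)]))
E
python3 - <<'E'
from h import *
c=capture("top")
crate([(227,344),(318,384),(202,399),(295,440)],150,90,c=c)
crate([(222,216),(316,250),(202,271),(295,307)],c=c);tcpbay()
E
```

```text
crate [0.5541 0.0319] yaw -24.5 -24.6 in bay x -138.1 y -25.7 mm, yaw -15.2
crate [0.5615 0.033 ] yaw -21.3 -21.3 in bay x -131.0 y -23.5 mm, yaw -12.0
tcp bay x -189.8 y -34.2
```

```bash
python3 -m creep '{"jaw":[0.66,0.66,0.66,0.66,0.66,0.66,0.66,0.66,0.66,0.66],"translation":[[-0.0064,-0.0007,-0.0063],[-0.002,-0.0077,0.001],[-0.002,-0.0077,0.001],[0.0029,0.0003,0.0028],[0.0029,0.0003,0.0028],[0.0029,0.0003,0.0028],[0.0029,0.0003,0.0028],[0.0029,0.0003,0.0028],[0.0029,0.0003,0.0028],[0.0029,0.0003,0.0028]],"roll":[0,0,0,0,0,0,0,0,0,0]}'
python3 - <<'E'
from h import *
s,R=rep();tcpbay();snap("t4")
E
```

```text
time_s: 20.65
tcp_pos: [0.5176, 0.016, 0.0196]
eef_rot: [21.0, 43.7, 10.2]
contact_force: [-9.6, -3.7, 5.2]
gripper_width: 0.0151
t 20.65 tcp [0.5176 0.016  0.0196] lean 46.3 head 10.2 ; tool y heading 85.3 elev 15.0 q [ -26.4   17.5  -45.4 -115.1  -28.4   34.1] F [-9.6 -3.7  5.2] w 0.0151
tcp bay x -171.5 y -47.4
```

View pics/t4.png

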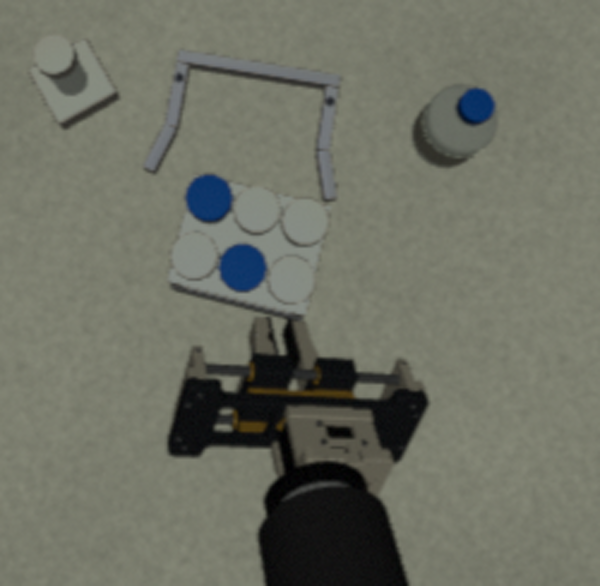

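```bash
python3 - <<'E'
from h import *
crate([(209,198),(305,221),(194,256),(290,280)])
E
```

```text
crate [0.577  0.0392] yaw -14.6 -15.3 in bay x -116.6 y -14.9 mm, yaw -5.5
```

```bash
python3 -m creep '{"jaw":[0.66,0.66,0.66,0.66,0.66,0.66,0.66,0.66,0.66,0.66],"translation":[[0.0029,0.0003,0.0028],[0.0029,0.0003,0.0028],[0.0029,0.0003,0.0028],[0.0029,0.0003,0.0028],[-0.0032,-0.0003,-0.0032],[-0.0032,-0.0003,-0.0032],[0.0024,0.0096,-0.0013],[0.0024,0.0096,-0.0013],[0.0024,0.0096,-0.0013],[0,0,0]],"roll":[0,0,0,0,0,0,0,0,0,0]}'
python3 - <<'E'
from h import *
s,R=rep();tcpbay();snap("t5")
E
```

```text
time_s: 21.75
tcp_pos: [0.5311, 0.0461, 0.0204]
eef_rot: [21.1, 43.5, 10.2]
contact_force: [0.3, 0.8, 0.2]
gripper_width: 0.0148
t 21.75 tcp [0.5311 0.0461 0.0204] lean 46.5 head 10.2 ; tool y heading 85.4 elev 15.1 q [ -23.5   18.5  -46.4 -122.1  -28.4   39.1] F [0.3 0.8 0.2] w 0.0148
tcp bay x -163.0 y -15.5
```

View pics/t5.png

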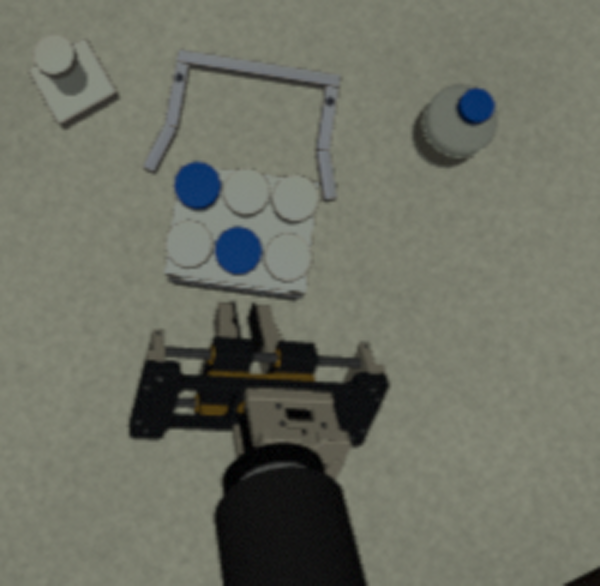

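Caps now at (197,186), (295,199), (189,244), (287,257); the crate is close to square with the mouth.

```bash
python3 - <<'E'
from h import *
crate([(197,186),(295,199),(189,244),(287,257)])
E
```

```text
crate [0.5892 0.0442] yaw -8.4 -8.7 in bay x -105.4 y -7.9 mm, yaw 0.8
```

```bash
python3 -m creep '{"jaw":[0.66,0.66,0.66,0.66,0.66,0.66,0.66,0.66,0.66,0.66],"translation":[[0.0035,0.0002,0.0035],[0.0035,0.0002,0.0035],[0.0035,0.0002,0.0035],[0.0035,0.0002,0.0035],[0.0035,0.0002,0.0035],[0.0035,0.0002,0.0035],[0.0035,0.0002,0.0035],[0.0035,0.0002,0.0035],[0,0,0],[0,0,0]],"roll":[0,0,0,0,0,0,0,0,0,0]}'
python3 - <<'E'
from h import *
s,R=rep();tcpbay();snap("t6")
E
```

```text
time_s: 22.85
tcp_pos: [0.5695, 0.044, 0.0195]
eef_rot: [21.1, 43.7, 10.3]
contact_force: [-6.8, 0.2, 1.4]
gripper_width: 0.015
t 22.85 tcp [0.5695 0.044  0.0195] lean 46.3 head 10.3 ; tool y heading 85.4 elev 15.1 q [ -19.5   19.5  -41.  -119.9  -24.4   32.7] F [-6.8  0.2  1.4] w 0.015
tcp bay x -124.9 y -11.3
```

View pics/t6.png

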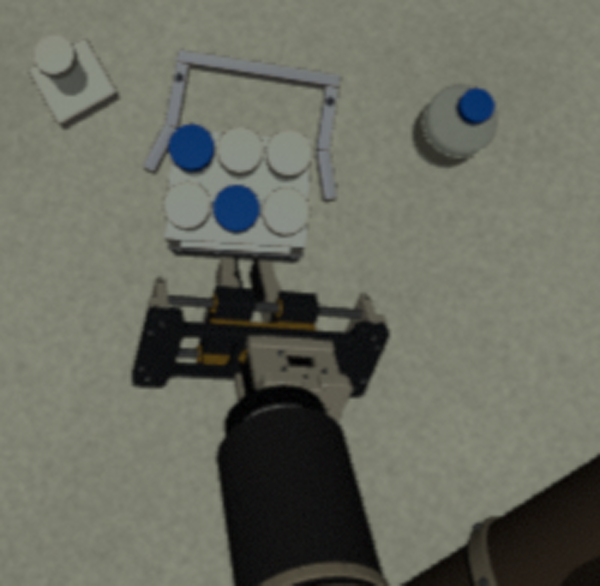

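Caps: (191,148), (288,153), (187,205), (285,211).

```bash
python3 - <<'E'
from h import *
crate([(191,148),(288,153),(187,205),(285,211)])
E
```

```text
crate [0.6192 0.0468] yaw -4.1 -4.2 in bay x -76.2 y -0.5 mm, yaw 5.2
```

```bash
python3 -m creep '{"jaw":[0.66,0.66,0.66,0.66,0.66,0.66,0.66,0.66,0.66,0.66],"translation":[[-0.005,-0.0006,-0.0049],[0.0021,0.0083,-0.0011],[0.0021,0.0083,-0.0011],[0.0021,0.0083,-0.0011],[0,0,0],[0.0034,0,0.0036],[0.0034,0,0.0036],[0.0034,0,0.0036],[0.0034,0,0.0036],[0.0034,0,0.0036]],"roll":[0,0,0,0,0.1,0,0,0,0,0]}'
python3 - <<'E'
from h import *
s,R=rep();tcpbay();snap("t7")
E
```

```text
time_s: 23.95
tcp_pos: [0.5901, 0.0667, 0.0195]
eef_rot: [26.7, 43.6, 10.4]
contact_force: [-12.4, 4.2, 6.7]
gripper_width: 0.0146
t 23.95 tcp [0.5901 0.0667 0.0195] lean 46.4 head 10.4 ; tool y heading 81.3 elev 19.0 q [ -16.4   20.6  -39.7 -123.9  -23.1   28.7] F [-12.4   4.2   6.7] w 0.0146
tcp bay x -108.2 y 14.4
```

View pics/t7.png

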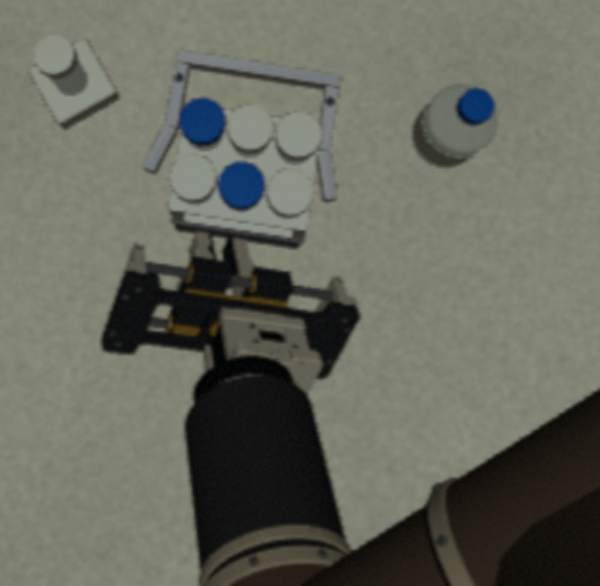

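Caps: (203,121), (299,135), (194,178), (290,192).

```bash
python3 - <<'E'
from h import *
crate([(203,121),(299,135),(194,178),(290,192)])
s=get_state();R=rot(s);b=np.radians(-9.3)
print(R.T@[np.cos(b),np.sin(b),0],R.T@[-np.sin(b),np.cos(b),0])
E
```

```text
crate [0.6355 0.0404] yaw -9.2 -9.7 in bay x -59.1 y -4.3 mm, yaw -0.1
[ 0.682  -0.0088  0.7313] [ 0.2433  0.9457 -0.2155]
```

```bash
python3 -m creep '{"jaw":[0.66,0.66,0.66,0.66,0.66,0.66,0.66,0.66,0.66,0.66],"translation":[[-0.0034,0,-0.0037],[-0.0022,-0.0085,0.0019],[-0.0022,-0.0085,0.0019],[0.0035,0.0003,0.0036],[0.0035,0.0003,0.0036],[0.0035,0.0003,0.0036],[0.0035,0.0003,0.0036],[0.0035,0.0003,0.0036],[0.0035,0.0003,0.0036],[0.0035,0.0003,0.0036]],"roll":[0,0,0,0,0,0,0,0,0,0]}'
python3 - <<'E'
from h import *
s,R=rep();tcpbay();snap("t8")
E
```

```text
time_s: 25.05
tcp_pos: [0.6174, 0.046, 0.0195]
eef_rot: [26.8, 43.7, 10.3]
contact_force: [-15.0, 0.9, 8.8]
gripper_width: 0.0146
t 25.05 tcp [0.6174 0.046  0.0195] lean 46.3 head 10.3 ; tool y heading 81.1 elev 19.0 q [ -14.6   21.1  -34.3 -116.2  -19.8   18.6] F [-15.    0.9   8.8] w 0.0146
tcp bay x -77.9 y -1.6
```

View pics/t8.png

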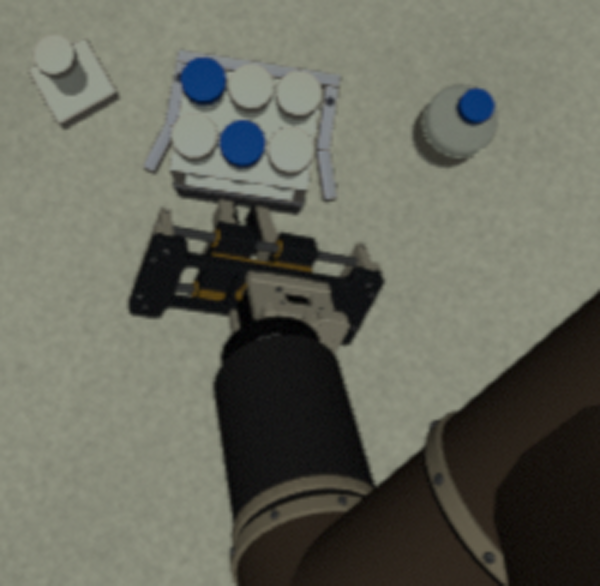

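Caps: (203,80), (299,93), (194,137), (291,151).

```bash
python3 - <<'E'
from h import *
crate([(203,80),(299,93),(194,137),(291,151)])
E
```

```text
crate [0.6656 0.0397] yaw -9.0 -9.1 in bay x -29.3 y -0.0 mm, yaw 0.3
```

```bash
python3 -m creep '{"jaw":[0.66,0.66,0.66,0.66,0.66,0.66,0.66,0.66,0.66,0.66],"translation":[[0.0027,0,0.0029],[0.0027,0,0.0029],[0.0027,0,0.0029],[0.0027,0,0.0029],[0.0027,0,0.0029],[0.0014,0,0.0015],[0.0014,0,0.0015],[0.0014,0,0.0015],[0,0,0],[0,0,0]],"roll":[0,0,0,0,0,0,0,0,0,0]}'
python3 - <<'E'
from h import *
s,R=rep();tcpbay();snap("t9")
E
```

```text
time_s: 26.15
tcp_pos: [0.6435, 0.0421, 0.0197]
eef_rot: [26.8, 43.6, 10.3]
contact_force: [-10.5, 2.2, 5.3]
gripper_width: 0.0145
t 26.15 tcp [0.6435 0.0421 0.0197] lean 46.4 head 10.3 ; tool y heading 81.1 elev 19.0 q [ -12.    22.   -30.4 -111.7  -17.2   11.7] F [-10.5   2.2   5.3] w 0.0145
tcp bay x -51.5 y -1.3
```

View pics/t9.png

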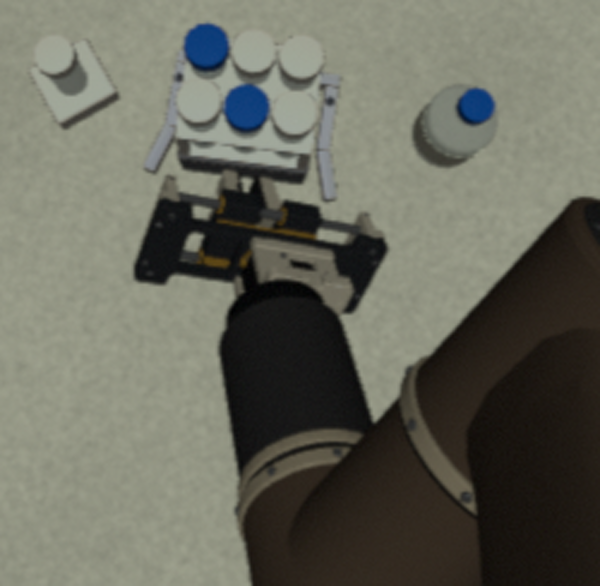

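Caps: (207,46), (302,58), (199,101), (295,113).

```bash
python3 - <<'E'
from h import *
crate([(207,46),(302,58),(199,101),(295,113)])
E
python3 -m creep '{"jaw":[0.66,0.66,0.66,0.66,0.66,0.66,0.66,0.66,0.66,0.66],"translation":[[0.0007,0,0.0007],[0.0007,0,0.0007],[0.0007,0,0.0007],[0,0,0],[0,0,0],[0,0,0],[0,0,0],[0,0,0],[0,0,0],[0,0,0]],"roll":[0,0,0,0,0,0,0,0,0,0]}'
```

```text
crate [0.6921 0.0364] yaw -8.2 -8.5 in bay x -2.6 y 1.0 mm, yaw 1.0
time_s: 27.25
tcp_pos: [0.6451, 0.042, 0.0194]
eef_rot: [26.8, 43.7, 10.4]
contact_force: [-18.6, 1.7, 12.6]
gripper_width: 0.0151
```

```bash
python3 -m creep '{"jaw":[0.66,0.66,0.66,0.66,0.66,0.66,0.66,0.66,0.66,0.66],"translation":[[0.0007,0,0.0007],[0.0007,0,0.0007],[0.0007,0,0.0007],[0,0,0],[0,0,0],[0,0,0],[0,0,0],[0,0,0],[0,0,0],[0,0,0]],"roll":[0,0,0,0,0,0,0,0,0,0]}'
python3 - <<'E'
from h import *
rep();tcpbay();snap("t10")
a=capture("scene")["image"][:,:,::-1];cv2.imwrite("pics/s10.png",cv2.resize(a[60:310,130:390],None,fx=2.4,fy=2.4,interpolation=cv2.INTER_CUBIC))
E
```

```text
time_s: 28.25
tcp_pos: [0.6458, 0.0424, 0.0191]
eef_rot: [26.9, 43.7, 10.5]
contact_force: [-31.7, 2.4, 24.2]
gripper_width: 0.0147
t 28.25 tcp [0.6458 0.0424 0.0191] lean 46.3 head 10.5 ; tool y heading 81.2 elev 19.1 q [ -11.4   22.1  -29.8 -110.6  -16.7   10.1] F [-31.7   2.4  24.2] w 0.0147
tcp bay x -49.2 y -0.5
```

View pics/s10.png

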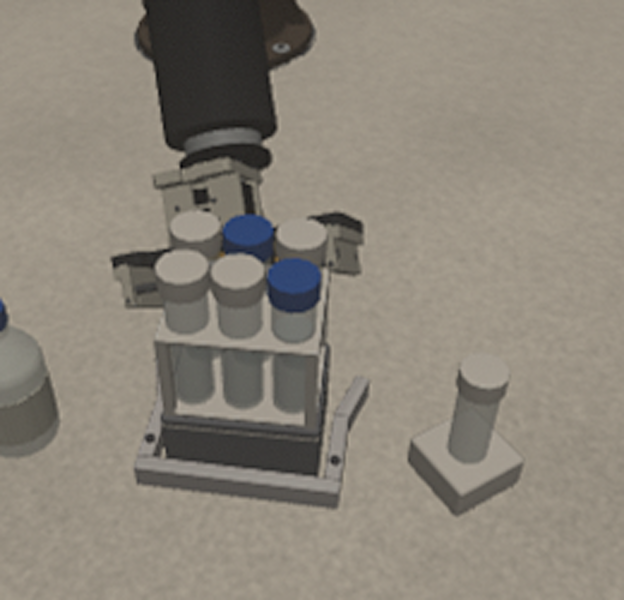

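View pics/t10.png

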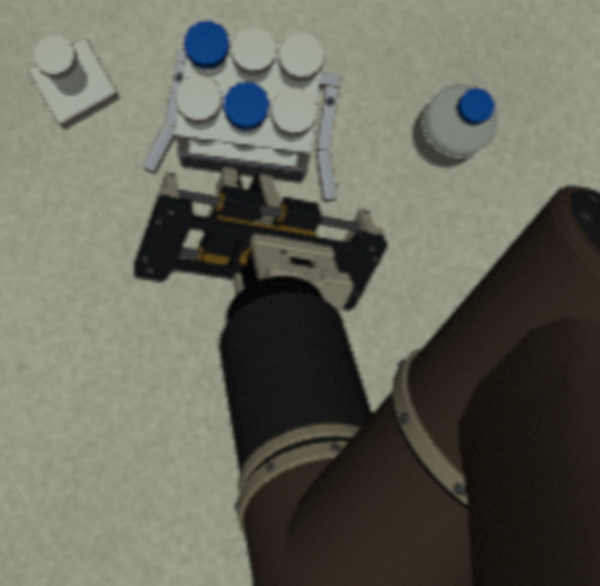

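```bash
python3 -m creep '{"jaw":[0.66,0.66,0.66,0.66,0.66,0.66,0.66,0.66,0.66,0.66],"translation":[[-0.0014,0,-0.0014],[-0.0014,0,-0.0014],[-0.0014,0,-0.0014],[-0.0034,0,-0.0037],[-0.0068,0,-0.0073],[-0.0068,0,-0.0073],[-0.0136,0,-0.0146],[-0.0136,0,-0.0146],[0,0,0],[0,0,0]],"roll":[0,0,0,0,0,0,0,0,0,0]}'
python3 - <<'E'
from h import *
rep();tcpbay();snap("t11")
a=capture("scene")["image"][:,:,::-1];cv2.imwrite("pics/s11.png",cv2.resize(a[100:310,170:330],None,fx=3.5,fy=2.8,interpolation=cv2.INTER_CUBIC))
E
```

```text
time_s: 29.35
tcp_pos: [0.5818, 0.0506, 0.0204]
eef_rot: [26.7, 43.5, 10.1]
contact_force: [-0.0, 0.9, 0.4]
gripper_width: 0.0147
t 29.35 tcp [0.5818 0.0506 0.0204] lean 46.5 head 10.1 ; tool y heading 81.0 elev 19.1 q [ -18.3   20.   -40.1 -121.4  -23.8   27.4] F [-0.   0.9  0.4] w 0.0147
tcp bay x -113.7 y -2.9
```

View pics/t11.png

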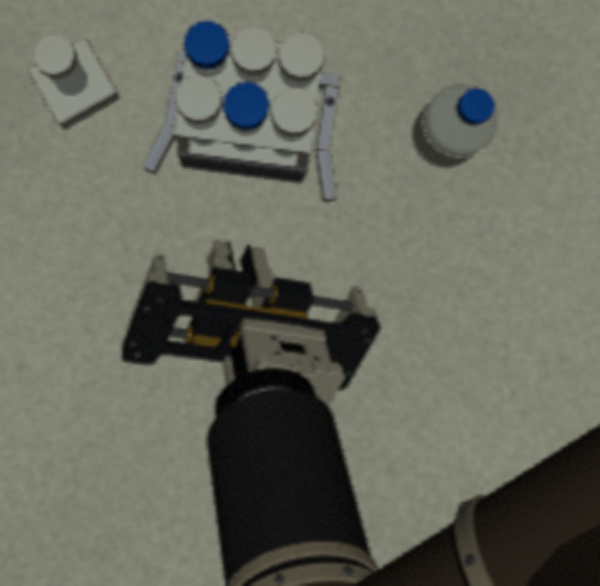

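View pics/s11.png

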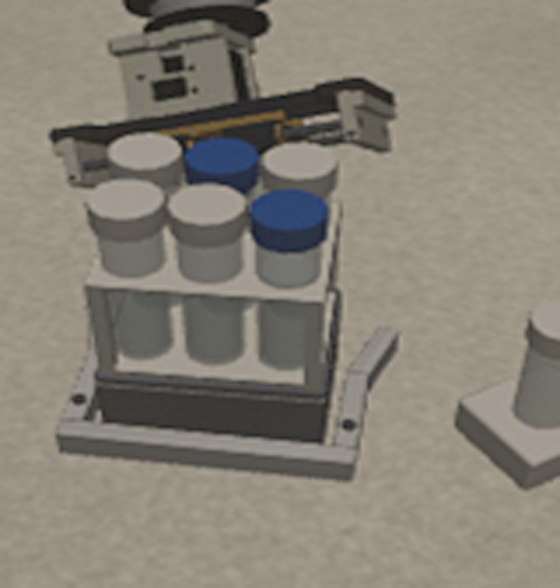

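```bash
python3 - <<'E'
from h import *
c=capture("top")
crate([(207,44),(302,56),(199,99.5),(295,110.5)],c=c)
# refine cap centres on full-res top image (bright/blue discs) 
s=capture("scene");S=lambda u,v,z:ray(s,170+u/3.5,100+v/2.8,z)[:2]
f=[S(u,v,.066) for u,v in((98,376),(327,392))];w=[S(u,v,.022) for u,v in((60,428),(356,456))]
print("tub front top edge",f,"stop top rear/inner edge",w)
for a in(f,w): d=a[1]-a[0];print(np.degrees(np.arctan2(-d[0],d[1])),np.linalg.norm(d))
E
```

```text
crate [0.6936 0.0364] yaw -7.9 -8.5 in bay x -1.2 y 1.2 mm, yaw 1.2
tub front top edge [array([ 0.7339, -0.0222]), array([0.7487, 0.0861])] stop top rear/inner edge [array([ 0.7381, -0.0448]), array([0.7628, 0.1007])]
-7.819035230607973 0.1092829239238159
-9.634172417698302 0.14754506762749556
```

```bash
python3 -m creep '{"jaw":[0.66,0.66,0.66,0.66,0.66,0.66,0.66,0.66,0.66,0.66],"translation":[[-0.015,0,0],[-0.015,0,0],[-0.015,0,0],[0,0,0],[0,0,0],[0,0,0],[0,0,0],[0,0,0],[0,0,0],[0,0,0]],"roll":[0,0,0,0,0,0,0,0,0,0]}'
python3 - <<'E'
from h import *
rep();print(close_job())
E
```

```text
time_s: 30.55
tcp_pos: [0.549, 0.0454, 0.0508]
eef_rot: [26.8, 43.5, 10.2]
contact_force: [-0.2, 0.3, 0.2]
gripper_width: 0.0145
t 30.55 tcp [0.549  0.0454 0.0508] lean 46.5 head 10.2 ; tool y heading 81.0 elev 19.1 q [ -12.6   12.   -39.2 -107.7  -17.2    7.8] F [-0.2  0.3  0.2] w 0.0145
the job is handed in; nothing more can be done
None
```

The crate is parked in the bay against the back stop, and I handed the job in at 30.55 s. No verdict was reported.

**How it was done:** The moves cannot tilt the tool directly, so I over-reached past the arm's limit in free space until the hand leaned back about 46°. That is slightly past the suggested 35–45°. I then pushed low on the tub, with the TCP about 20 mm above the bench: first right of centre to straighten the crate, briefly left of centre, then at the centre to drive it home. I pressed against the stop until the force rose to about 32 N and the crate stopped moving, then backed off and raised the hand clear.

**Last checks:**
- **Crate position:** the top camera put it at x −1.2 mm, y +1.2 mm in the bay frame, and it looked upright in both views.
- **Squareness:** the top camera gave about 1.2° (0.02 rad). Comparing the tub's front edge with the stop in the scene camera gave about 1.8° (0.03 rad). The two disagree slightly, but both are within 0.07 rad, and the hard stop at 32 N suggests the crate is flush.
- **Bystanders:** the bottle and the single tube looked unmoved in the last pictures.
- **Robot:** the contact force was about 0 N at hand-in.

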